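# Lock a slotted bamboo blank in the splitting jig

## Task

Stand the bamboo tube that has the sawn slot upright on the wooden jig, in the crook of its V-shaped stop and with its slot facing the steel tongue, set it down gently (do not drop it) and let go. Then slide the tongue fully home by its handle so that it goes through the slot and locks the tube, without forcing it, and let go. Leave the two uncut bamboo tubes standing where they are.

Things in the scene. Friction and masses are not known exactly. Their poses are not given: they have to be found in the camera images.
- blank: The slotted bamboo tube: 120 mm tall, 56 mm outside diameter, about 0.16 kg, upright on the table. Origin: centre of its underside, z up. Solid up to 50 mm, above that an open cup with a 5 mm wall. One saw slot, 16 mm wide, is cut through the wall on the tube's own +x side, from the rim down to 50 mm above the underside. The only tube with a slot.
- slot (a point): The middle of the slot's mouth: on the slotted tube's outer surface, 28 mm out from its axis along its +x, 85 mm above its underside.
- jig: Wooden jig fixed to the table: base board 15 mm thick, 120 mm (x) by 235 mm (y -170 to +65). Origin: on the table, under the axis of a tube standing in the V stop; z up. V stop: two boards, tops 65 mm above the table, 45 degrees either side of jig +y, open to jig -y; both touch a 56 mm tube centred on the origin. Tongue and carriage are on the -y side.
- seat (a point): Where the centre of the tube's underside belongs: top of the base board, 15 mm above the jig's origin, same axes as the jig. The tube belongs there with its slot to jig -y.
- mark (a point): Where the middle of the slot's mouth (point slot) belongs: 28 mm from the seat towards jig -y, 100 mm above the table.
- tongue (a joint): Slide of the tongue's carriage to jig +y (m): 0 drawn back, 0.050 fully home (hard stop); stays put, 3 N moves it. Steel blade 6 mm thick, 70 to 86 mm above the table; tip 61 mm from the seat's axis drawn back, 11 mm at home. The 52 mm wide shoulder behind it (top at 86 mm) stops 30 mm from the seat's axis, pushing a tube that stands off the V towards it.
- handle (a point): Grip point on the carriage's upright wooden handle: post 24 mm (jig x) by 18 mm (jig y), top 122 mm above the table, rising from a slab 50 mm above the table. The point is on the post's axis, 18 mm below its top, same axes as the jig; on the jig -y side, 137 mm from the seat's axis when drawn back, 87 mm at home.
- plain_a: An uncut bamboo tube with no slot, standing on the table: 115 mm tall, 56 mm diameter, open cup above. Origin: centre of its underside. To be left alone.
- plain_b: An uncut, darker and shorter bamboo tube with no slot: 100 mm tall, 62 mm diameter. Origin: centre of its underside. To be left alone.
Mind the look-alikes: they are no part of the job. What is shaped like the blank but red is not meant.

How it is judged:
By the outcome, as a careful person would: the job done as asked, in the order asked, and still so for the second after the job is handed in, with the robot touching nothing.
It also fails if it takes over 48 s, if anything falls off the work surface, if the arm or the gripper's body presses on something with over 40 N, if the wrist force passes 120 N, or if a joint passes its speed limit or range.

## Robot

A 7-joint arm with a two-finger parallel gripper is mounted at the origin on the work surface. World frame = base frame: x ahead of the robot, y to its left, z up, the work surface at z = 0. Lengths are in m, angles in rad, forces in N, time in s.
With the tool pointing down it reaches from about 0.4 to 0.85 m from the base axis. Payload 10.4 kg.
Tool frame: the origin (TCP) lies midway between the tips of the shut fingers; the grasp point (between the pads) lies 19 mm behind it; z points along the fingers, y is the direction in which the jaws open and shut (so a half turn about z gives the same grasp; the last joint's range is limited). The gripper opens to 87 mm and grips with 3 to 60 N. Pads are 19 mm wide; open, the fingers measure 117 mm over their backs; the gripper's body (75 mm by 190 mm) begins 51 mm behind the grasp point.
Start: joints at [1.252, 0.332, -0.065, 1.46, 0.022, 1.35, -0.088], TCP at [0.182, -0.598, 0.223] pointing down, gripper open.
Joint ranges: [-2.6, 2.6], [-0.5, 2.12], [-1.47, 1.34], [0.16, 2.42], [-1.27, 4.41], [0.06, 2.06], [-2.6, 2.6]. Speed limits (rad/s): [2.22, 2.22, 2.79, 2.79, 3.14, 3.14, 3.14].

## Interface

Orientations are given as a unit quaternion [x, y, z, w].
In Python, from bench import r gives the robot as it stands.
- The arm moves only by the tool step_arm, never from a script. Its argument "increments" is a list of rows, each a list of 2 entries, a list of its own where there are three numbers: the shift along the tool's x, y, z in m, then the turn, a rotation vector about the tool's x, y, z in rad. A call has 1 to 5 rows; each row is the pose to reach, as a shift and turn from the pose measured when the call began, along the tool's axes at that moment; what a row does not reach only later rows make up. A row lasts 1/10 s, in which the tool goes at most 50 mm and 8.59 degrees, less where a joint would pass 70% of its speed; a pose out of reach is approached as far as the arm can. A call with a gripper value outside its range is refused whole. "hand" is the closure, from -1 (fully open) to 1 (shut), so that 0 is half open, set as the call begins (left out, the last holds). The fingers move at their own pace and stop on an object; "grip_force" is the grip in N (left out, the last holds). Time passes only in rows, so rows that repeat a pose let the fingers close. It gives the time, the measured TCP pose, the force and the opening at its end, in the units of the state.
- r.read_state(): the state, without advancing time (a new reading comes with each control period).
- r.camera(name): name is "scene" or "top"; returns a dict with "pixels" (480x640x3 uint8, blue, green, red), "camera_matrix" (3x3 intrinsics, pixels), "extrinsics" (4x4, takes a point from camera to world coordinates). Camera axes: x right, y up, looking along -z (the intrinsics and any distortion apply to the point x, -y, -z); pixel columns grow to the right and rows downward; lengths in m; the calibration is good to about 2 mm. A picture is of the moment at which its call begins. There is no depth.
- r.close_job(): hands the job in, once; it reports no verdict.
The state is a dict: "time": time; "joint_positions": joint angles; "joint_vel": joint speeds; "joint_torque": joint torques, N m; "ee_pos": TCP position; "eef_rot": TCP orientation; "ft_force": force on the tool from outside, world axes, zero at the start; "torque": the same for the moment, N m; "width": finger opening in m.
Only numpy, scipy, OpenCV 4.12 (cv2) and the standard library are available. Lean on these libraries where they do the work, as an engineer would, in place of code of your own. Each camera call takes 0.05 s, during which the arm holds its last target.

## Working session

There is one attempt and no reset: what is moved stays moved. The work goes in short steps, Python scripts to look and compute and a tool call to move; the robot and the scene stay as the last step left them, time stands still between calls to the robot, and variables do not carry over. Pictures are saved under pics/ and viewed, and the job is handed in when it is done.

Besides the shell and the picture viewer there is one more tool, called after "Request:" as name(argument=value, ...) on one line, values as JSON. step_arm: Moves the arm, as the interface text tells. Its arguments: {"type":"object","properties":{"increments":{"type":"array"},"hand":{"type":"number"},"grip_force":{"type":"number"}},"required":["increments"]}

```bash
ls; mkdir -p pics
python3 - <<'E'
from bench import r
import cv2,numpy as np
for n in("scene","top"):
    c=r.camera(n); cv2.imwrite(f"pics/{n}0.png",c["pixels"]); print(n,c["camera_matrix"],c["extrinsics"], [k for k in c])
s=r.read_state(); print(s)
E
```

```text
pics
scene [[438.7983922    0.         327.75757085]
 [  0.         438.7983922  243.00026697]
 [  0.           0.           1.        ]] [[ 0.827461   -0.38863715  0.40530169  0.84769242]
 [ 0.56147531  0.58207272 -0.58816394 -0.51339972]
 [-0.0073327   0.71424961  0.69985264  0.67814657]
 [ 0.          0.          0.          1.        ]] ['pixels', 'camera_matrix', 'extrinsics']
top [[478.44232318   0.         310.55715082]
 [  0.         478.44232318 246.93667462]
 [  0.           0.           1.        ]] [[ 1.34202102e-02  9.93307829e-01 -1.14714663e-01  3.68864285e-01]
 [-9.99909634e-01  1.32411390e-02 -2.32289787e-03  3.68112646e-03]
 [-7.88399842e-04  1.14735471e-01  9.93395767e-01  1.10161929e+00]
 [ 0.00000000e+00  0.00000000e+00  0.00000000e+00  1.00000000e+00]] ['pixels', 'camera_matrix', 'extrinsics']
{'time': 0.1, 'joint_positions': array([ 1.25238253,  0.33282357, -0.06469666,  1.46086207,  0.02157542,
        1.34988209, -0.08846376]), 'joint_vel': array([ 0.00035025,  0.00025883, -0.00104743, -0.00359173, -0.00064315,
        0.00028971,  0.0001801 ]), 'joint_torque': array([ 1.92613734e-03, -6.24545074e+01,  2.51395907e-02, -3.90720749e+01,
       -6.14091964e-02,  3.66377109e-02,  7.14987118e-05]), 'ee_pos': array([ 0.18210153, -0.59752259,  0.22182191]), 'eef_rot': array([ 9.89078035e-01,  1.47391418e-01, -1.11251805e-04, -6.30738010e-04]), 'ft_force': array([-0.42487575,  0.02471304, -0.31683257]), 'torque': array([ 0.03315188, -0.01296908,  0.01638503]), 'width': 0.08737213489664192}
```

View pics/scene0.png

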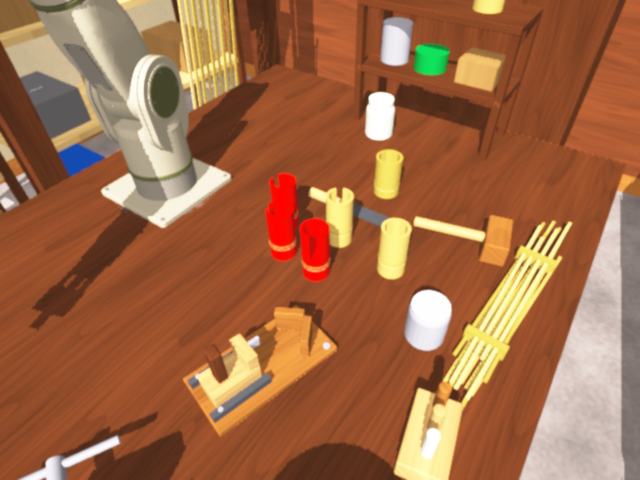

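View pics/top0.png

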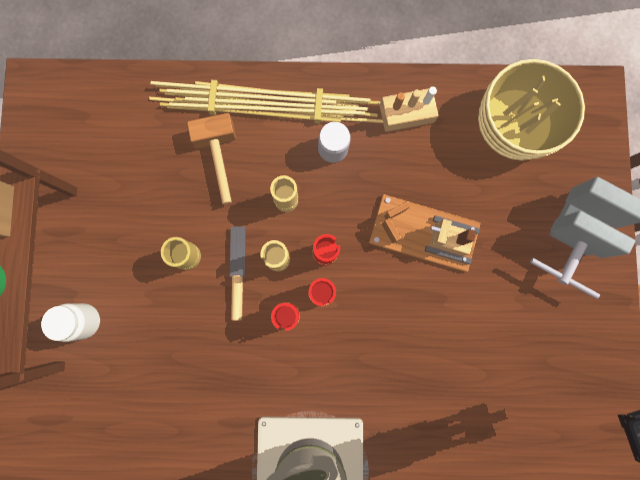

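In the scene view, the yellow tubes are at (340,217) with a notch in its rim, (393,248) and (388,174). In the top view they are at (275,255), (285,193) and (180,253). The three red tubes are look-alikes. The notched one fits the blank, so I'll confirm it in enlarged crops.

Run:
```python
import cv2,numpy as np
a=cv2.imread("pics/top0.png");b=cv2.imread("pics/scene0.png")
def crop(im,x,y,w,h,s,n): cv2.imwrite(n,cv2.resize(im[y:y+h,x:x+w],None,fx=s,fy=s,interpolation=cv2.INTER_CUBIC))
t=np.hstack([cv2.resize(a[230:280,250:300],(400,400),interpolation=cv2.INTER_CUBIC),cv2.resize(b[180:255,305:380],(400,400),interpolation=cv2.INTER_CUBIC)])
cv2.imwrite("pics/blank.png",t)
crop(a,360,185,130,95,6,"pics/jigtop.png")
crop(b,175,295,170,140,4.5,"pics/jigsc.png")
```

```text
(no output)
```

View pics/blank.png

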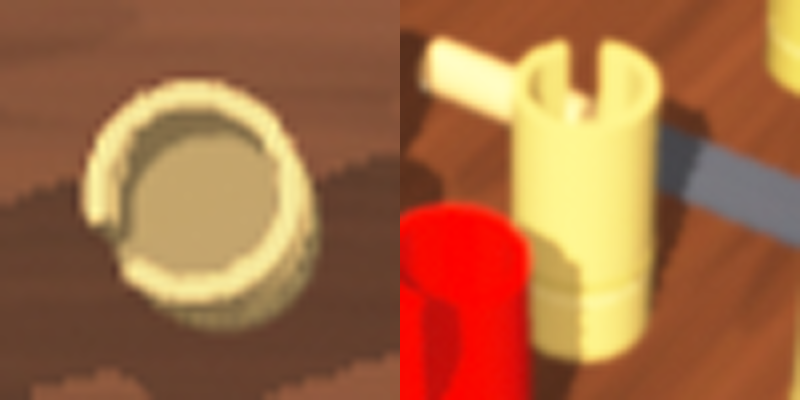

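View pics/jigtop.png

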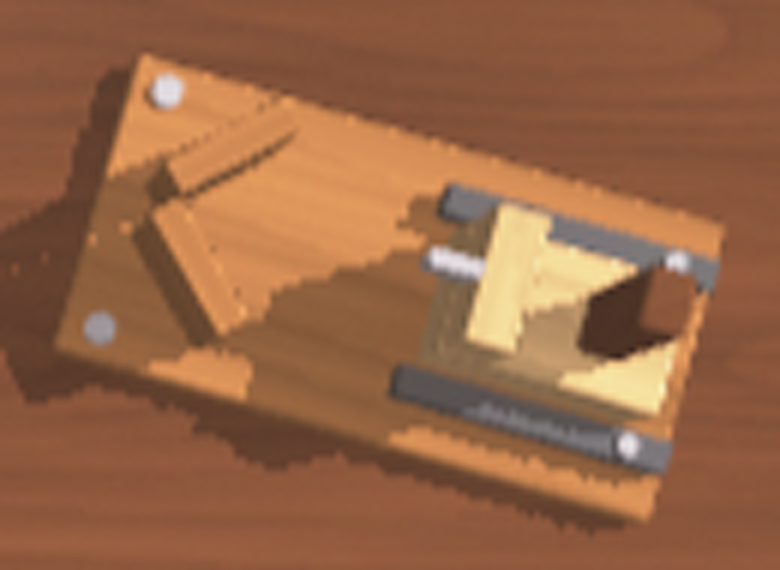

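View pics/jigsc.png

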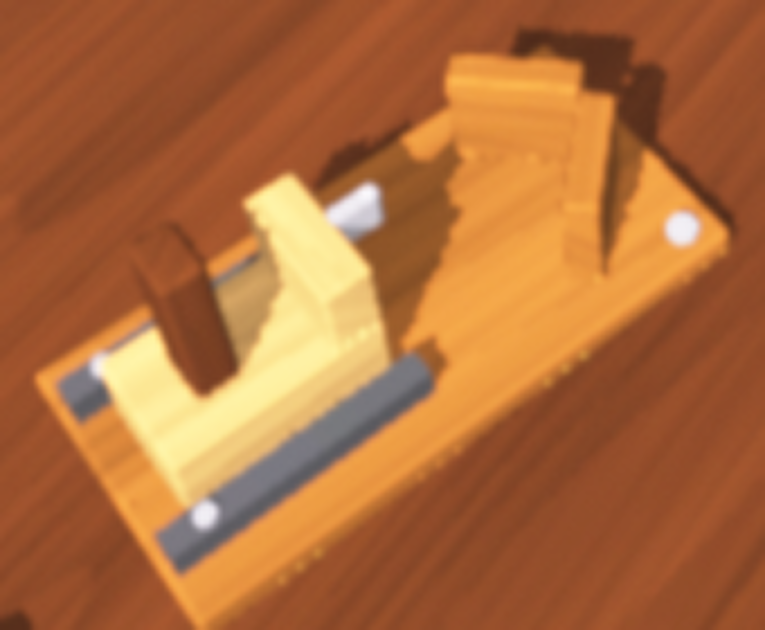

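The enlarged crop confirms the blank: it is the yellow tube at top (274,254), with its slot on the lower-left side at crop (109,250). Next I'll fit the poses.

```bash
cat > h.py <<'E'
import numpy as np, cv2
from scipy.optimize import least_squares
K={"scene":np.array([[438.7983922,0,327.75757085],[0,438.7983922,243.00026697],[0,0,1]]),
"top":np.array([[478.44232318,0,310.55715082],[0,478.44232318,246.93667462],[0,0,1]])}
E={"scene":np.array([[0.827461,-0.38863715,0.40530169,0.84769242],[0.56147531,0.58207272,-0.58816394,-0.51339972],[-0.0073327,0.71424961,0.69985264,0.67814657]]),
"top":np.array([[1.34202102e-02,9.93307829e-01,-1.14714663e-01,3.68864285e-01],[-9.99909634e-01,1.32411390e-02,-2.32289787e-03,3.68112646e-03],[-7.88399842e-04,1.14735471e-01,9.93395767e-01,1.10161929e+00]])}
def proj(n,P):
    P=np.atleast_2d(P); c=(P-E[n][:,3])@E[n][:,:3]
    return np.c_[K[n][0,0]*c[:,0]/-c[:,2]+K[n][0,2], K[n][1,1]*-c[:,1]/-c[:,2]+K[n][1,2]]
def back(n,uv,z):
    uv=np.atleast_2d(uv); d=np.c_[(uv[:,0]-K[n][0,2])/K[n][0,0],-(uv[:,1]-K[n][1,2])/K[n][1,1],-np.ones(len(uv))]@E[n][:,:3].T
    o=E[n][:,3]; return o+d*((z-o[2])/d[:,2])[:,None]
def cr(uv,x,y,s): return (np.atleast_2d(uv).astype(float)+.5)/s-.5+[x,y]
E
python3 - <<'E'
from h import *
L={}
jt=np.array([[60,65,15],[60,-170,15],[-60,-170,15],[-60,65,15],[0,-137,122]])/1e3
ut=cr([[143,55],[725,225],[648,520],[58,345],[670,299]],360,185,6)
js=np.array([[60,65,15],[60,-170,15],[-60,-170,15],[0,-137,122]])/1e3
us=cr([[728,232],[205,628],[38,378],[168,253]],175,295,4.5)
def X(p,j): c,s=np.cos(p[2]),np.sin(p[2]); return np.c_[p[0]+c*j[:,0]-s*j[:,1],p[1]+s*j[:,0]+c*j[:,1],j[:,2]]
ft=lambda p:(proj("top",X(p,jt))-ut).ravel()
fs=lambda p:(proj("scene",X(p,js))-us).ravel()
for f in(ft,fs,lambda p:np.r_[ft(p),fs(p)]):
    s=least_squares(f,[.4,-.2,.2]);print(s.x,np.round(s.fun,1))
c=back("top",cr([191,193],250,230,8),.12); print("blank top",c, "slot", back("top",cr([109,250],250,230,8),.12))
print("blank scene",back("scene",cr([187,82],305,180,400/75),.12))
print("plain", back("top",[[285,185]],.115),back("top",[[178,251]],.1), "red",back("top",[[326,248],[322,292]],.12))
E
```

```text
[ 0.54739677 -0.20271746 -0.27773137] [-1.8 -1.  -0.4 -0.6 -0.7  0.2 -1.8 -0.1  4.2  1.3]
[ 0.54730626 -0.20118008 -0.27181489] [ 2.8 -1.6  1.5 -1.6  1.2 -1.8 -4.8  4.2]
[ 0.54743357 -0.20174605 -0.27441921] [-2.3 -1.  -0.9 -0.9 -1.  -0.1 -2.2 -0.   3.8  1.1  2.7 -1.2  1.  -1.4
  1.  -1.8 -5.2  4.3]
blank top [[0.46718657 0.08232625 0.12      ]] slot [[0.45216709 0.10309733 0.12      ]]
blank scene [[0.46587846 0.08534673 0.12      ]]
plain [[0.61346334 0.0616074  0.115     ]] [[0.47219514 0.28502391 0.1       ]] red [[ 0.48043414 -0.02593606  0.12      ]
 [ 0.38985924 -0.01864381  0.12      ]]
```

```bash
cat > ov.py <<'E'
from h import *
def jx(p,j): j=np.array(j)/1e3; c,s=np.cos(p[2]),np.sin(p[2]); return np.c_[p[0]+c*j[:,0]-s*j[:,1],p[1]+s*j[:,0]+c*j[:,1],j[:,2]]
def draw(n,im,x0,y0,w,h,s,curves,out):
    o=cv2.resize(im[y0:y0+h,x0:x0+w],None,fx=s,fy=s,interpolation=cv2.INTER_CUBIC)
    for P,col in curves:
        q=proj(n,P); q=((q-[x0,y0]+.5)*s-.5)
        cv2.polylines(o,[np.round(q*8).astype(np.int32)],False,col,1,cv2.LINE_AA,3)
    return o
def circ(x,y,z,r,a0=0,a1=2*np.pi):
    a=np.linspace(a0,a1,60); return np.c_[x+r*np.cos(a),y+r*np.sin(a),z+0*a]
E
python3 - <<'E'
from ov import *
a=cv2.imread("pics/top0.png");b=cv2.imread("pics/scene0.png")
p=[.5474,-.2020,-.2755]; t=8
g=(0,255,0);m=(255,0,255)
C=[(jx(p,[[60,65,15],[60,-170,15],[-60,-170,15],[-60,65,15],[60,65,15]]),g),
(jx(p,[[12,-137+t+9,122],[12,-137+t-9,122],[-12,-137+t-9,122],[-12,-137+t+9,122],[12,-137+t+9,122]]),m),
(jx(p,[[-3,-70,86],[-3,-61+t,86],[3,-61+t,86],[3,-70,86]]),m),
(jx(p,[[26,-80+t,86],[-26,-80+t,86],[-26,-80+t,86]]),m),
(jx(p,[[39.6,0,65],[0,39.6,65],[-39.6,0,65]]),g)]
u=draw("top",a,360,185,130,95,5,C,0);v=draw("scene",b,175,295,170,140,4,C,0)
cv2.imwrite("pics/ovjt.png",u);cv2.imwrite("pics/ovjs.png",v)
x,y,th=.4665,.0838,np.radians(126)
C=[(circ(x,y,.12,.028),g),(circ(x,y,.12,.023),g),(circ(x,y,0,.028),m)]
d=np.array([np.cos(th),np.sin(th)]);e=np.array([-d[1],d[0]])
for s in(-.008,.008): C.append((np.array([[*(np.array([x,y])+d*q+e*s),z] for q,z in((.0215,.12),(.0269,.12),(.0269,.05))]),(255,0,0)))
cv2.imwrite("pics/ovb.png",np.hstack([draw("top",a,250,225,50,60,8,C,0),draw("scene",b,310,180,50,60,8,C,0)][:1]+[cv2.resize(draw("scene",b,305,180,70,84,8,C,0),(400,480))]))
E
```

```text
(no output)
```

View pics/ovjt.png

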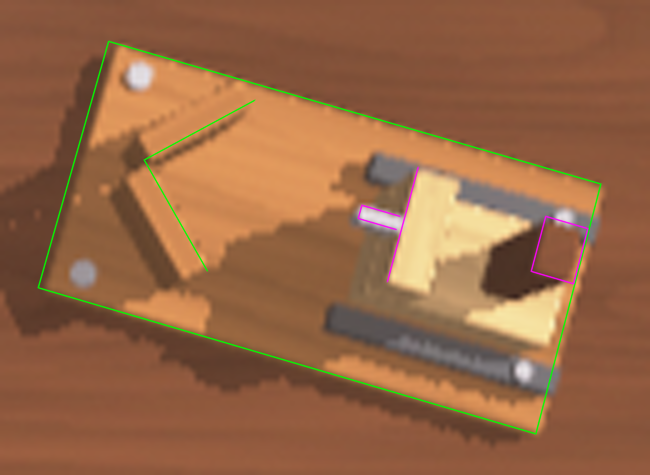

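View pics/ovjs.png

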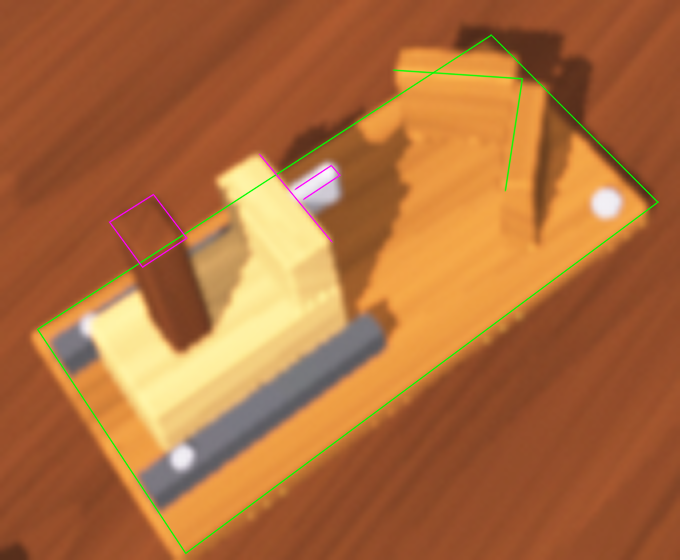

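View pics/ovb.png

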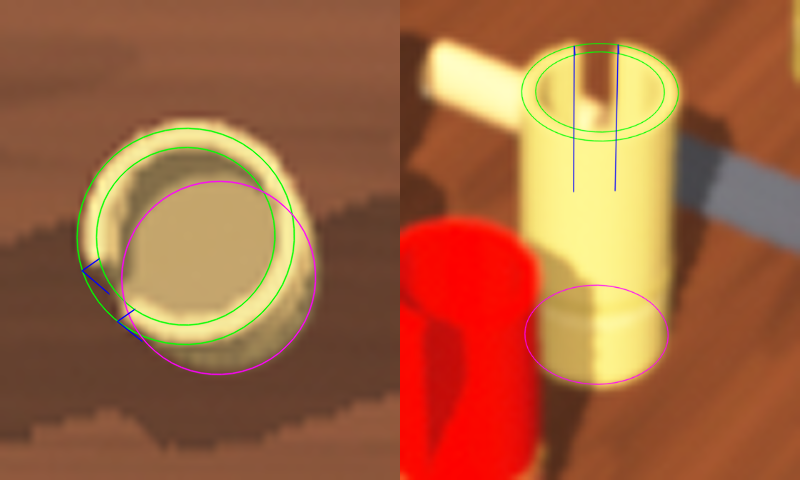

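```bash
cat > go.py <<'E'
from bench import r
import numpy as np,sys
from scipy.spatial.transform import Rotation as R
def inc(p,yaw):  # yaw deg of tool y axis in world, tool down
    s=r.read_state(); T=R.from_quat(s["eef_rot"]); a=np.radians(yaw)
    y=np.array([np.cos(a),np.sin(a),0]);z=np.array([0,0,-1.]);x=np.cross(y,z)
    G=R.from_matrix(np.c_[x,y,z])
    print("t",s["time"],"shift",np.round(T.inv().apply(np.array(p)-s["ee_pos"]),4).tolist(),"turn",np.round((T.inv()*G).as_rotvec(),4).tolist(),"F",np.round(s["ft_force"],1),"w",round(s["width"],4),"q",np.round(s["joint_positions"],2), "pos",np.round(s["ee_pos"],4))
if __name__=="__main__":
    v=list(map(float,sys.argv[1:])); inc(v[:3],v[3])
E
python3 go.py .42 -.42 .26 -80
```

```text
t 0.1 shift [0.2793, -0.1005, -0.0381] turn [-0.0013, 0.0001, 0.1213] F [-0.4  0.  -0.3] w 0.0874 q [ 1.25  0.33 -0.06  1.46  0.02  1.35 -0.09] pos [ 0.1821 -0.5975  0.2218]
```

Request:
step_arm(increments=[[[0.28,-0.1,-0.038],[0,0,0.12]],[[0.28,-0.1,-0.038],[0,0,0.12]],[[0.28,-0.1,-0.038],[0,0,0.12]],[[0.28,-0.1,-0.038],[0,0,0.12]],[[0.28,-0.1,-0.038],[0,0,0.12]]], hand=-1, grip_force=20)

```text
time: 0.6
ee_pos: [0.3824, -0.4482, 0.2538]
eef_rot: [0.996, 0.088, -0.0, -0.001]
ft_force: [1.3, -1.3, -0.3]
width: 0.0865
```

```bash
python3 go.py .50 -.15 .26 -90
```

```text
t 0.6 shift [0.1679, -0.2731, -0.0059] turn [-0.0015, 0.0007, 0.1756] F [ 1.3 -1.3 -0.3] w 0.0865 q [ 0.95  0.25 -0.19  1.5   0.05  1.4  -0.64] pos [ 0.3824 -0.4482  0.2538]
```

Request:
step_arm(increments=[[[0.17,-0.27,-0.006],[0,0,0.17]],[[0.17,-0.27,-0.006],[0,0,0.17]],[[0.17,-0.27,-0.006],[0,0,0.17]],[[0.17,-0.27,-0.006],[0,0,0.17]],[[0.17,-0.27,-0.006],[0,0,0.17]]])

```text
time: 1.1
ee_pos: [0.4753, -0.218, 0.2585]
eef_rot: [1.0, 0.003, -0.001, -0.001]
ft_force: [1.0, -0.7, -0.3]
width: 0.0869
```

```bash
python3 go.py .4668 .0832 .22 -99
```

```text
t 1.1 shift [-0.0068, -0.3012, 0.0389] turn [-0.0012, 0.0012, 0.1626] F [ 1.  -0.7 -0.3] w 0.0869 q [ 0.67  0.11 -0.36  1.66  0.04  1.38 -1.25] pos [ 0.4753 -0.218   0.2585]
```

Request:
step_arm(increments=[[[-0.007,-0.3,0.03],[0,0,0.162]],[[-0.007,-0.3,0.03],[0,0,0.162]],[[-0.007,-0.3,0.03],[0,0,0.162]],[[-0.007,-0.3,0.03],[0,0,0.162]],[[-0.007,-0.3,0.03],[0,0,0.162]]])

```text
time: 1.6
ee_pos: [0.4675, 0.028, 0.2341]
eef_rot: [0.997, -0.078, -0.001, -0.0]
ft_force: [1.1, 0.9, -0.1]
width: 0.0872
```

```bash
python3 go.py .4668 .0832 .18 -99
```

```text
t 1.6 shift [-0.0093, -0.0543, 0.0542] turn [-0.0007, 0.0012, 0.0004] F [ 1.1  0.9 -0.1] w 0.0872 q [ 0.43  0.01 -0.58  1.81  0.    1.32 -1.88] pos [0.4675 0.028  0.2341]
```

Request:
step_arm(increments=[[[-0.009,-0.054,0.03],[0,0,0]],[[-0.009,-0.054,0.054],[0,0,0]],[[-0.009,-0.054,0.054],[0,0,0]],[[-0.009,-0.054,0.054],[0,0,0]]])

```text
time: 2.0
ee_pos: [0.4668, 0.0822, 0.1802]
eef_rot: [0.997, -0.078, -0.001, -0.0]
ft_force: [0.4, -0.1, 1.2]
width: 0.0869
```

```bash
python3 go.py .4668 .0832 .075 -99
python3 - <<'E'
from bench import r
import cv2,numpy as np
a=r.camera("top")["pixels"];b=r.camera("scene")["pixels"]
cv2.imwrite("pics/p1.png",np.hstack([cv2.resize(a[190:300,220:330],(400,400)),cv2.resize(b[120:270,270:420],(400,400))]))
E
```

```text
t 2.0 shift [0.0001, -0.001, 0.1052] turn [-0.0002, 0.0024, 0.0004] F [ 0.4 -0.1  1.2] w 0.0869 q [ 0.35  0.07 -0.64  1.87  0.05  1.21 -2.03] pos [0.4668 0.0822 0.1802]
```

View pics/p1.png

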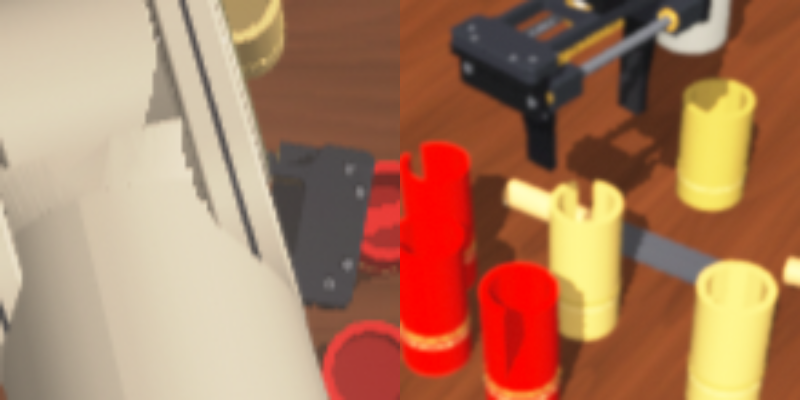

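The gripper fingers straddle the slotted tube, so I'll descend.

Request:
step_arm(increments=[[[0,-0.001,0.025],[0,0.002,0]],[[0,-0.001,0.05],[0,0.002,0]],[[0,-0.001,0.075],[0,0.002,0]],[[0,-0.001,0.1],[0,0.002,0]],[[0,-0.001,0.105],[0,0.002,0]]])

```text
time: 2.6
ee_pos: [0.4674, 0.0811, 0.0751]
eef_rot: [0.997, -0.08, -0.0, 0.0]
ft_force: [-0.2, 0.3, -0.2]
width: 0.0872
```

```bash
python3 go.py .4668 .0832 .075 -99
python3 - <<'E'
from bench import r
import cv2,numpy as np
a=r.camera("top")["pixels"];b=r.camera("scene")["pixels"]
cv2.imwrite("pics/p2.png",cv2.resize(b[120:270,270:420],(600,600)))
E
```

```text
t 2.6 shift [-0.0009, -0.002, 0.0001] turn [0.0001, 0.0, -0.0038] F [-0.2  0.3 -0.2] w 0.0872 q [ 0.32  0.2  -0.64  1.99  0.14  0.99 -2.11] pos [0.4674 0.0811 0.0751]
```

View pics/p2.png

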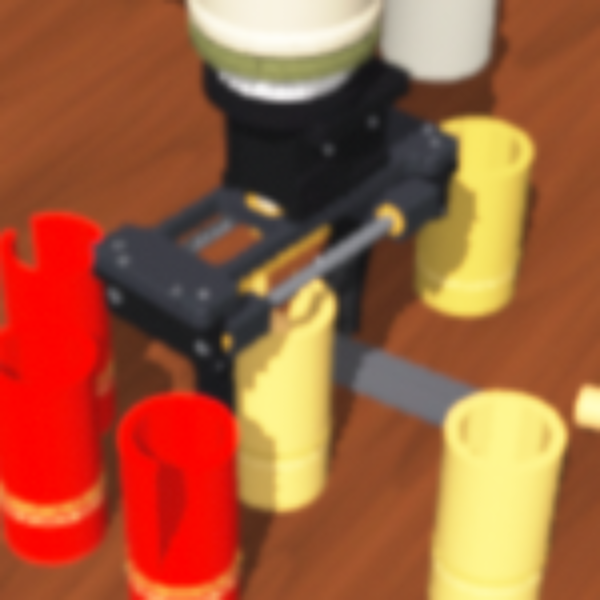

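The fingers are on either side of the tube and nothing is touching, so I'll close.

Request:
step_arm(increments=[[[0,0,0],[0,0,0]],[[0,0,0],[0,0,0]],[[0,0,0],[0,0,0]],[[0,0,0],[0,0,0]],[[0,0,0],[0,0,0]]], hand=1, grip_force=20)

```text
time: 3.2
ee_pos: [0.4685, 0.0818, 0.0771]
eef_rot: [0.997, -0.08, 0.001, -0.0]
ft_force: [0.0, 0.4, -1.2]
width: 0.0557
```

```bash
python3 go.py .4668 .0832 .2 -99
```

```text
t 3.2 shift [-0.0016, -0.0012, -0.1229] turn [-0.0005, -0.0024, -0.003] F [ 0.   0.4 -1.2] w 0.0557 q [ 0.32  0.2  -0.64  1.99  0.14  1.   -2.11] pos [0.4685 0.0818 0.0771]
```

Request:
step_arm(increments=[[[0,0,-0.02],[0,0,0]],[[0,0,-0.06],[0,0,0]],[[0,0,-0.1],[0,0,0]],[[0,0,-0.14],[0,0,0]],[[0,0,-0.17],[0,0,0]]])

```text
time: 3.7
ee_pos: [0.4682, 0.082, 0.2496]
eef_rot: [0.997, -0.08, 0.002, -0.0]
ft_force: [0.1, 0.7, -1.8]
width: 0.0553
```

```bash
python3 go.py .55 -.1 .25 -30
python3 - <<'E'
from bench import r
import cv2,numpy as np
b=r.camera("scene")["pixels"]
cv2.imwrite("pics/p3.png",b)
E
```

```text
t 3.7 shift [0.1097, 0.1667, -0.0] turn [0.0019, -0.0041, -1.207] F [ 0.1  0.7 -1.8] w 0.0553 q [ 0.37  0.02 -0.64  1.77  0.01  1.35 -2.  ] pos [0.4682 0.082  0.2496]
```

View pics/p3.png

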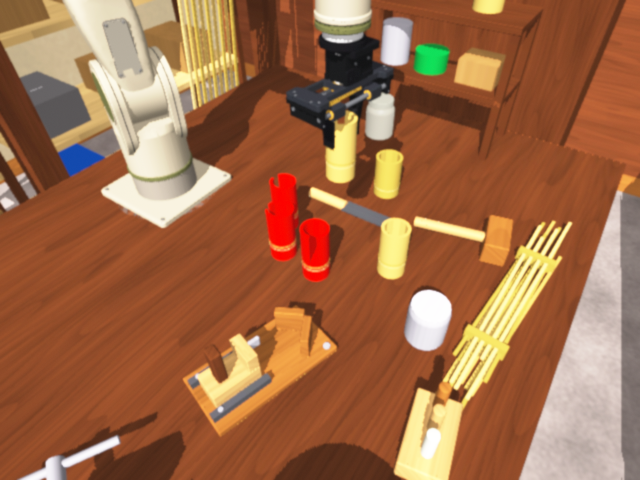

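Request:
step_arm(increments=[[[0.022,0.034,0],[0,0,-0.14]],[[0.044,0.067,0],[0,0,-0.29]],[[0.066,0.1,0],[0,0,-0.43]],[[0.088,0.134,0],[0,0,-0.58]],[[0.11,0.167,0],[0,0,-0.72]]])

```text
time: 4.25
ee_pos: [0.5522, -0.1015, 0.254]
eef_rot: [0.96, 0.279, 0.004, 0.001]
ft_force: [1.1, 0.6, -1.9]
width: 0.0558
```

```bash
python3 go.py .547 -.195 .25 29
```

```text
t 4.25 shift [-0.0546, 0.0761, 0.004] turn [0.0096, -0.0027, -1.5106] F [ 1.1  0.6 -1.9] w 0.0558 q [ 0.55  0.21 -0.52  1.57  0.1   1.38 -0.98] pos [ 0.5522 -0.1015  0.254 ]
```

Request:
step_arm(increments=[[[-0.02,0.03,0],[0,0,-0.14]],[[-0.04,0.06,0],[0,0,-0.29]],[[-0.06,0.085,0],[0,0,-0.43]],[[-0.06,0.085,0],[0,0,-0.58]],[[-0.06,0.085,0],[0,0,-0.73]]])

```text
time: 4.75
ee_pos: [0.5467, -0.2067, 0.2531]
eef_rot: [0.796, 0.605, 0.003, 0.002]
ft_force: [-0.5, 0.7, -1.6]
width: 0.0558
```

```bash
python3 go.py .5458 -.2078 .25 29
```

```text
t 4.75 shift [-0.0013, -0.0005, 0.0031] turn [0.008, 0.0, -0.7766] F [-0.5  0.7 -1.6] w 0.0558 q [ 0.72  0.27 -0.53  1.51  0.13  1.39 -0.08] pos [ 0.5467 -0.2067  0.2531]
```

Request:
step_arm(increments=[[[0,0,0.003],[0.001,0,-0.14]],[[0,0,0.003],[0.003,0,-0.29]],[[0,0,0.003],[0.005,0,-0.43]],[[0,0,0.003],[0.007,0,-0.58]],[[0,0,0.003],[0.008,0,-0.72]]])

```text
time: 5.25
ee_pos: [0.5465, -0.2066, 0.2494]
eef_rot: [0.529, 0.849, 0.0, -0.001]
ft_force: [-0.3, -0.7, -2.0]
width: 0.0559
```

```bash
python3 go.py .5458 -.2078 .18 29
```

```text
t 5.25 shift [-0.0009, -0.0011, 0.0694] turn [-0.0006, -0.001, -0.0504] F [-0.3 -0.7 -2. ] w 0.0559 q [ 0.79  0.29 -0.62  1.51  0.17  1.4   0.62] pos [ 0.5465 -0.2066  0.2494]
```

Request:
step_arm(increments=[[[-0.001,-0.001,0.025],[0,0,-0.05]],[[-0.001,-0.001,0.05],[0,0,-0.05]],[[-0.001,-0.001,0.075],[0,0,-0.05]],[[-0.001,-0.001,0.094],[0,0,-0.05]],[[-0.001,-0.001,0.094],[0,0,-0.05]]])

```text
time: 5.75
ee_pos: [0.544, -0.2074, 0.1523]
eef_rot: [0.508, 0.862, -0.0, -0.003]
ft_force: [-0.1, 0.3, -1.6]
width: 0.0553
```

```bash
python3 go.py .5458 -.2078 .094 29
python3 - <<'E'
from bench import r
from ov import *
s=r.read_state();a=r.camera("top")["pixels"];b=r.camera("scene")["pixels"]
cv2.imwrite("pics/b4.png",b)
x,y,z=s["ee_pos"];z-=.0771;p=[.5474,-.2020,-.2755]
th=p[2]-np.pi/2;g=(0,255,0)
C=[(circ(x,y,z+.12,.028),g),(circ(x,y,z,.028),g),(jx(p,[[39.6,0,65],[0,39.6,65],[-39.6,0,65]]),(255,0,255))]
d=np.array([np.cos(th),np.sin(th)]);e=np.array([-d[1],d[0]])
for q in(-.008,.008): C.append((np.array([[*(np.array([x,y])+d*.0269+e*q),z+h] for h in(.12,.05)]),(255,0,0)))
cv2.imwrite("pics/p4.png",draw("scene",b,175,230,180,150,4.4,C,0))
cv2.imwrite("pics/p4t.png",cv2.resize(a[160:300,340:500],(800,700))[:600])
E
```

```text
t 5.75 shift [-0.0015, 0.0015, 0.0583] turn [-0.0038, -0.0053, -0.0003] F [-0.1  0.3 -1.6] w 0.0553 q [ 0.79  0.36 -0.61  1.64  0.21  1.22  0.64] pos [ 0.544  -0.2074  0.1523]
```

View pics/p4.png

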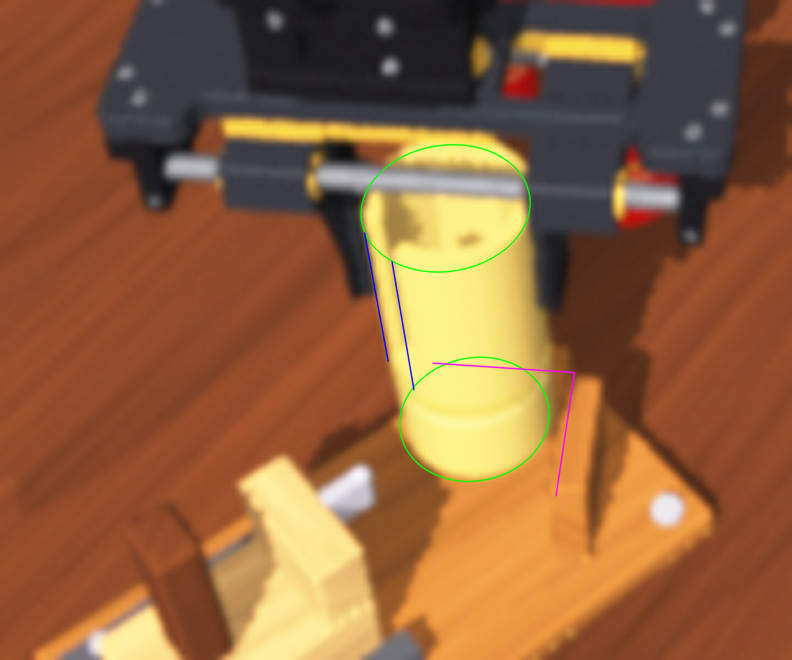

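View pics/p4t.png

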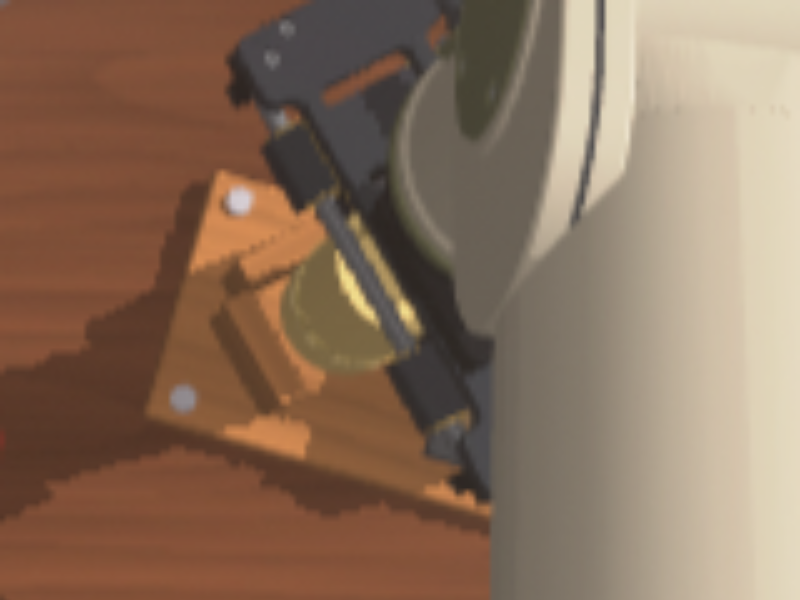

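Run:
```python
import cv2
b=cv2.imread("pics/b4.png")
cv2.imwrite("pics/b4z.png",cv2.resize(b[255:345,245:315],None,fx=8,fy=6.5,interpolation=cv2.INTER_CUBIC))
```

```text
(no output)
```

View pics/b4z.png

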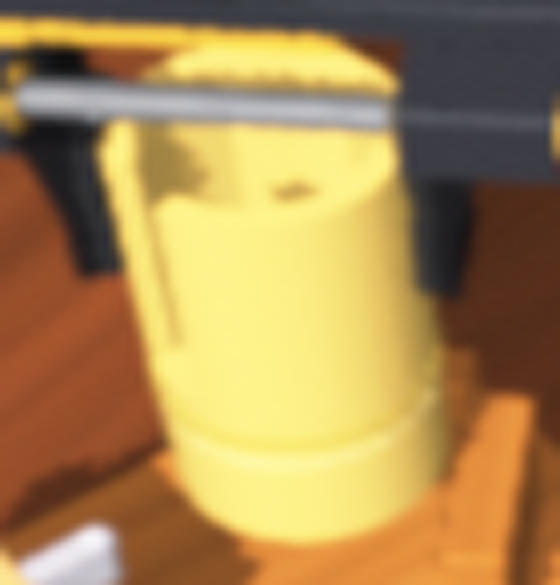

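Request:
step_arm(increments=[[[-0.001,0.001,0.012],[-0.004,-0.005,0]],[[-0.0015,0.0015,0.024],[-0.004,-0.005,0]],[[-0.0015,0.0015,0.036],[-0.004,-0.005,0]],[[-0.0015,0.0015,0.048],[-0.004,-0.005,0]],[[-0.0015,0.0015,0.05],[-0.004,-0.005,0]]])

```text
time: 6.35
ee_pos: [0.551, -0.2103, 0.1094]
eef_rot: [0.508, 0.861, 0.001, 0.007]
ft_force: [-6.9, -2.2, 31.8]
width: 0.0556
```

```bash
python3 go.py .5458 -.2078 .0921 29
```

```text
t 6.35 shift [0.0049, -0.0035, 0.0172] turn [0.0079, 0.011, -0.0016] F [-6.9 -2.2 31.8] w 0.0556 q [ 0.78  0.4  -0.6   1.68  0.25  1.13  0.61] pos [ 0.551  -0.2103  0.1094]
```

Contact came early: 32 N at TCP z 0.109. I'll back off and look.

Request:
step_arm(increments=[[[0,0,-0.015],[0,0,0]],[[0,0,-0.03],[0,0,0]],[[0,0,-0.03],[0,0,0]]])

```text
time: 6.65
ee_pos: [0.5519, -0.2102, 0.1418]
eef_rot: [0.508, 0.861, 0.001, 0.009]
ft_force: [-0.1, -0.0, -2.2]
width: 0.0557
```

```bash
python3 go.py .5458 -.2078 .094 29
cat > look.py <<'E'
from bench import r
from ov import *
import sys
o=sys.argv[1]; off=float(sys.argv[2])
s=r.read_state();b=r.camera("scene")["pixels"];a=r.camera("top")["pixels"]
cv2.imwrite(f"pics/{o}raw.png",b);cv2.imwrite(f"pics/{o}topraw.png",a)
x,y,z=s["ee_pos"];z-=off;p=[.5474,-.2020,-.2755]
g=(0,255,0)
C=[(circ(x,y,z+.12,.028),g),(circ(x,y,z,.028),g),(jx(p,[[39.6,0,65],[0,39.6,65],[-39.6,0,65]]),(255,0,255))]
cv2.imwrite(f"pics/{o}.png",draw("scene",b,175,230,180,150,4.4,C,0))
cv2.imwrite(f"pics/{o}n.png",draw("scene",b,215,250,110,90,7,[],0))
E
python3 look.py p5 .0771
```

```text
t 6.65 shift [0.0057, -0.0047, 0.0477] turn [0.0102, 0.0138, -0.0014] F [-0.1 -0.  -2.2] w 0.0557 q [ 0.78  0.37 -0.61  1.65  0.23  1.18  0.63] pos [ 0.5519 -0.2102  0.1418]
```

View pics/p5.png

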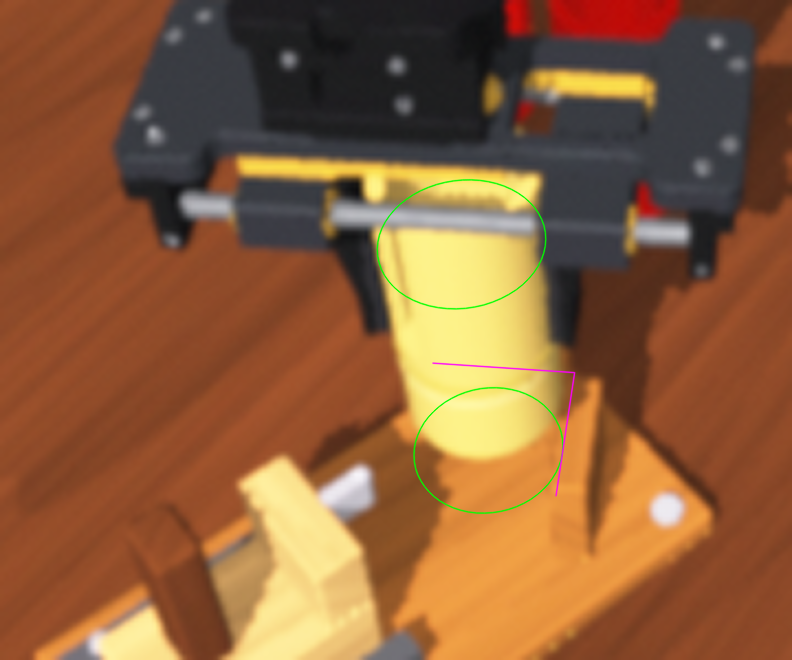

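View pics/p5n.png

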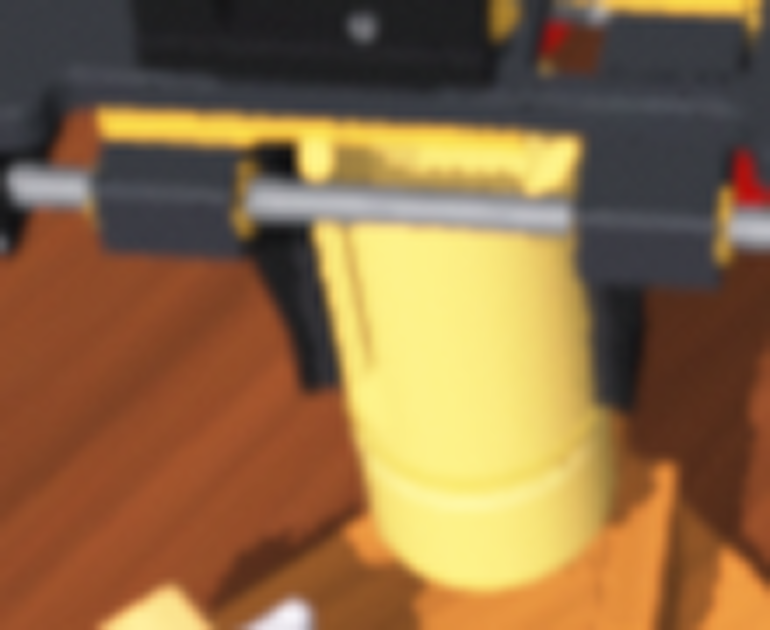

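Run:
```python
from ov import *
b=cv2.imread("pics/p5raw.png");a=cv2.imread("pics/p5topraw.png")
p=[.5474,-.2020,-.2755];g=(0,255,0);m=(255,0,255)
x,y,z=.5519,-.2102,.1418-.045
V=[(jx(p,[[39.6,0,65],[0,39.6,65],[-39.6,0,65]]),m)]
C=[(circ(x,y,z,.028),g)]
u=draw("scene",b,245,270,100,90,6,C+V,0)
v=draw("scene",cv2.imread("pics/scene0.png"),245,290,70,70,8,V+[(jx(p,[[39.6,0,15],[0,39.6,15],[-39.6,0,15]]),g)],0)
cv2.imwrite("pics/q1.png",u);cv2.imwrite("pics/q2.png",v)
w=draw("top",a,365,190,80,60,10,C+V,0);cv2.imwrite("pics/q3.png",w)
w=draw("top",cv2.imread("pics/top0.png"),365,190,80,60,10,V+[(jx(p,[[39.6,0,15],[0,39.6,15],[-39.6,0,15]]),g)],0);cv2.imwrite("pics/q4.png",w)
```

```text
(no output)
```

View pics/q1.png

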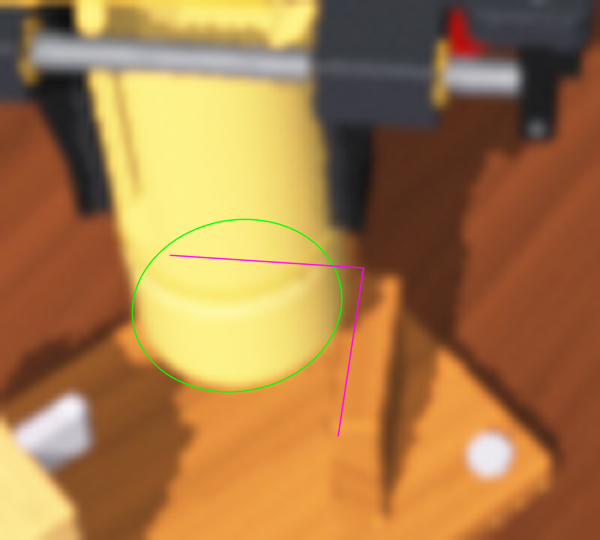

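View pics/q2.png

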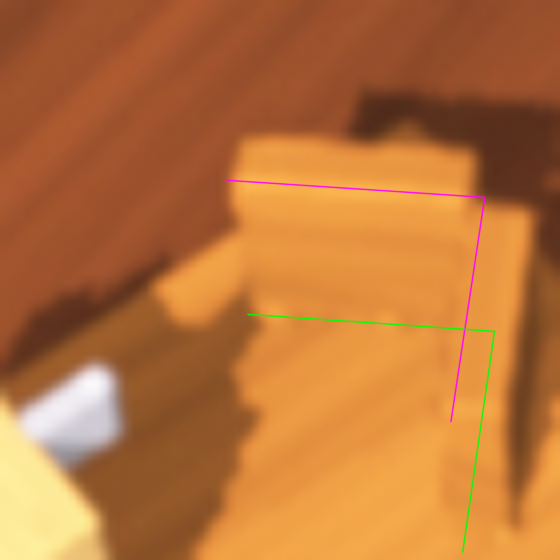

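View pics/q3.png

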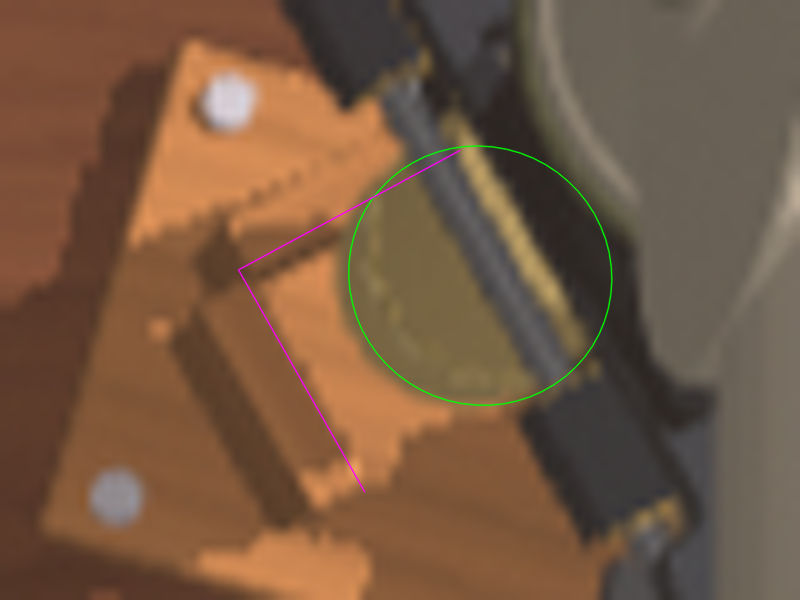

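View pics/q4.png

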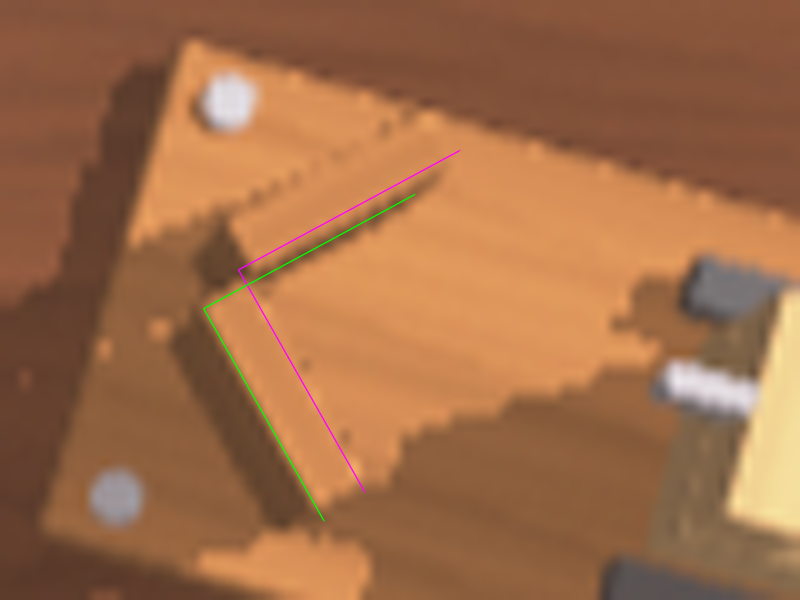

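The tube clipped a V board because I left too little stand-off, and it slid up about 32 mm in the grip. I'll set it upright on a free patch of table, regrasp it higher, and come back with more stand-off.

```bash
python3 - <<'E'
from h import *
print(back("top",[[334,150],[334,133]],0),back("top",[[334,133]],.08))
print(proj("top",[[.58,-.07,0]]),proj("scene",[[.58,-.07,0]]))
E
python3 go.py .58 -.07 .2 72
```

```text
[[ 0.72838273 -0.04626613  0.        ]
 [ 0.77014442 -0.04594042  0.        ]] [[ 0.74100331 -0.04233689  0.08      ]]
[[343.65837134 211.70680983]] [[344.61793493 306.56139536]]
t 6.75 shift [0.1077, 0.0939, -0.0611] turn [0.0033, 0.0137, -0.752] F [-0.8  1.1 -2.9] w 0.0554 q [ 0.78  0.37 -0.61  1.65  0.23  1.18  0.63] pos [ 0.5506 -0.21    0.1393]
```

Request:
step_arm(increments=[[[0,0,-0.03],[0,0,0]],[[0,0,-0.058],[0,0,0]],[[0,0,-0.058],[0,0,0]]])

```text
time: 7.05
ee_pos: [0.5513, -0.2098, 0.2002]
eef_rot: [0.508, 0.861, 0.001, 0.009]
ft_force: [0.2, -0.2, -1.2]
width: 0.0554
```

```bash
python3 go.py .58 -.07 .2 72
```

```text
t 7.05 shift [0.1085, 0.0928, -0.0004] turn [0.0047, 0.0179, -0.7518] F [ 0.2 -0.2 -1.2] w 0.0554 q [ 0.79  0.32 -0.62  1.58  0.19  1.29  0.65] pos [ 0.5513 -0.2098  0.2002]
```

Request:
step_arm(increments=[[[0.022,0.019,0],[0.001,0.004,-0.14]],[[0.044,0.038,0],[0.002,0.008,-0.29]],[[0.066,0.056,0],[0.003,0.012,-0.43]],[[0.088,0.075,0],[0.004,0.016,-0.58]],[[0.108,0.093,0],[0.005,0.018,-0.72]]])

```text
time: 7.55
ee_pos: [0.5799, -0.069, 0.1981]
eef_rot: [0.169, 0.986, 0.0, -0.001]
ft_force: [0.2, 0.3, -2.0]
width: 0.0557
```

```bash
python3 go.py .58 -.071 .06 72
```

```text
t 7.55 shift [-0.001, -0.0019, 0.1381] turn [-0.0001, -0.0022, -0.0254] F [ 0.2  0.3 -2. ] w 0.0557 q [ 0.68  0.36 -0.79  1.57  0.26  1.32  1.08] pos [ 0.5799 -0.069   0.1981]
```

Request:
step_arm(increments=[[[-0.001,-0.002,0.035],[0,0,-0.025]],[[-0.001,-0.002,0.07],[0,0,-0.025]],[[-0.001,-0.002,0.105],[0,0,-0.025]],[[-0.001,-0.002,0.132],[0,0,-0.025]],[[-0.001,-0.002,0.132],[0,0,-0.025]]])

```text
time: 8.05
ee_pos: [0.5764, -0.0709, 0.0612]
eef_rot: [0.156, 0.988, 0.0, -0.005]
ft_force: [-0.9, 0.8, -1.5]
width: 0.0558
```

```bash
python3 go.py .58 -.071 .045 72;python3 - <<'E'
from bench import r
from ov import *
b=r.camera("scene")["pixels"]
cv2.imwrite("pics/p6.png",draw("scene",b,280,220,130,110,6,[(circ(.58,-.071,0.02,.028),(0,255,0))],0))
E
```

```text
t 8.05 shift [-0.0036, 0.001, 0.0161] turn [-0.0011, -0.0103, 0.0] F [-0.9  0.8 -1.5] w 0.0558 q [ 0.64  0.5  -0.74  1.72  0.37  1.09  1.04] pos [ 0.5764 -0.0709  0.0612]
```

View pics/p6.png

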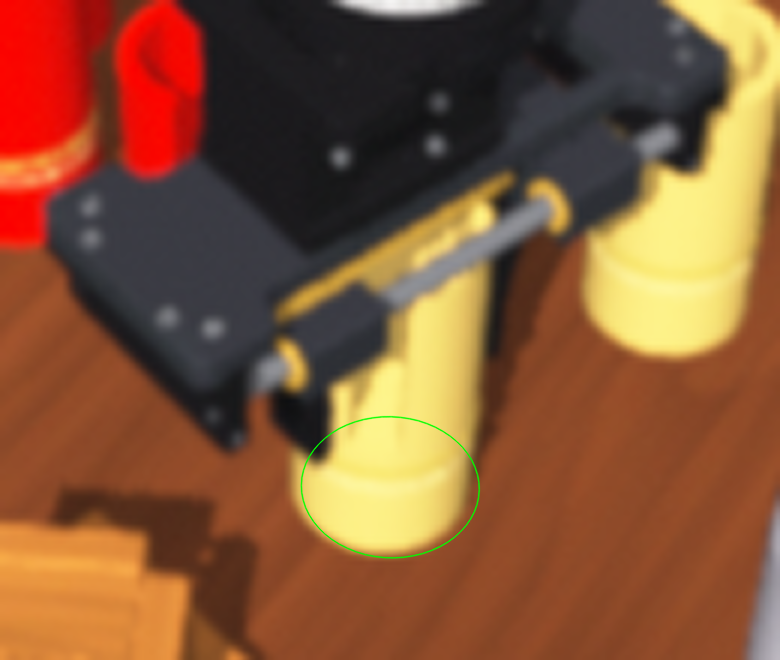

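Request:
step_arm(increments=[[[-0.001,0,0.004],[0,-0.005,0]],[[-0.002,0,0.007],[0,-0.01,0]],[[-0.003,0,0.01],[0,-0.01,0]],[[-0.003,0,0.01],[0,-0.01,0]]])

```text
time: 8.5
ee_pos: [0.5811, -0.0719, 0.0541]
eef_rot: [0.157, 0.988, -0.001, 0.002]
ft_force: [0.1, 0.0, -1.7]
width: 0.0556
```

Request:
step_arm(increments=[[[0,0,0.002],[0,0,0]],[[0,0,0.004],[0,0,0]],[[0,0,0.004],[0,0,0]]])

```text
time: 8.8
ee_pos: [0.581, -0.072, 0.0499]
eef_rot: [0.157, 0.988, -0.001, 0.002]
ft_force: [-0.7, -0.1, -1.8]
width: 0.0558
```

Request:
step_arm(increments=[[[0,0,0.002],[0,0,0]],[[0,0,0.004],[0,0,0]],[[0,0,0.004],[0,0,0]]])

```text
time: 9.1
ee_pos: [0.581, -0.0719, 0.0458]
eef_rot: [0.157, 0.988, -0.001, 0.002]
ft_force: [0.4, -0.4, -1.9]
width: 0.0553
```

Request:
step_arm(increments=[[[0,0,0.002],[0,0,0]],[[0,0,0.003],[0,0,0]],[[0,0,0.003],[0,0,0]]])

```text
time: 9.4
ee_pos: [0.5816, -0.0717, 0.0452]
eef_rot: [0.156, 0.988, -0.001, 0.002]
ft_force: [-9.9, 0.4, 23.8]
width: 0.0555
```

Request:
step_arm(increments=[[[0,0,0.002],[0,0,0]],[[0,0,0.003],[0,0,0]],[[0,0,0.003],[0,0,0]]])

```text
time: 9.7
ee_pos: [0.5822, -0.0718, 0.0449]
eef_rot: [0.156, 0.988, -0.002, 0.003]
ft_force: [-11.7, -0.0, 26.7]
width: 0.0559
```

Request:
step_arm(increments=[[[0,0,-0.001],[0,0,0]],[[0,0,-0.001],[0,0,0]]])

```text
time: 9.9
ee_pos: [0.5825, -0.0718, 0.0464]
eef_rot: [0.156, 0.988, -0.002, 0.003]
ft_force: [0.4, -0.3, -1.8]
width: 0.0558
```

Request:
step_arm(increments=[[[0,0,0],[0,0,0]],[[0,0,0],[0,0,0]],[[0,0,0],[0,0,0]],[[0,0,0],[0,0,0]],[[0,0,0],[0,0,0]]], hand=-1)

```text
time: 10.4
ee_pos: [0.5825, -0.0717, 0.0463]
eef_rot: [0.156, 0.988, -0.002, 0.003]
ft_force: [0.1, -0.2, -0.6]
width: 0.0845
```

Request:
step_arm(increments=[[[0,0,-0.01],[0,0,0]],[[0,0,-0.02],[0,0,0]],[[0,0,-0.034],[0,0,0]],[[0,0,-0.034],[0,0,0]]])

```text
time: 10.8
ee_pos: [0.5838, -0.0715, 0.0831]
eef_rot: [0.156, 0.988, -0.002, 0.005]
ft_force: [0.4, -0.1, 0.3]
width: 0.0868
```

```bash
python3 go.py .5817 -.072 .08 71.9;python3 - <<'E'
from bench import r
from ov import *
b=r.camera("scene")["pixels"]
cv2.imwrite("pics/p7.png",draw("scene",b,280,220,130,110,6,[(circ(.5815,-.072,0.0,.028),(0,255,0))],0))
E
```

```text
t 10.8 shift [0.0019, -0.0011, 0.0031] turn [-0.002, 0.0108, 0.0018] F [ 0.4 -0.1  0.3] w 0.0868 q [ 0.64  0.47 -0.75  1.7   0.36  1.11  1.04] pos [ 0.5838 -0.0715  0.0831]
```

View pics/p7.png

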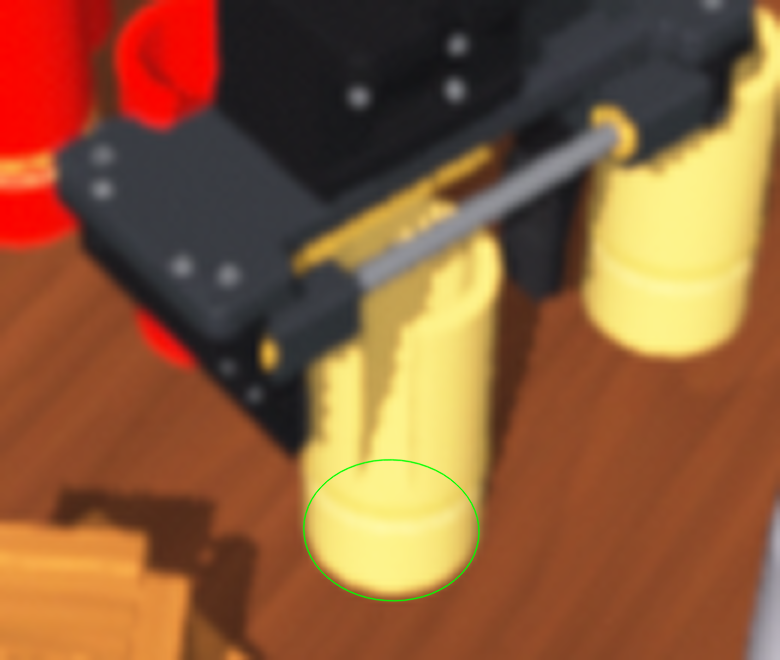

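Request:
step_arm(increments=[[[0.002,0,0.002],[-0.002,0.011,0]],[[0.002,0,0.002],[-0.002,0.011,0]],[[0.002,0,0.002],[-0.002,0.011,0]]])

```text
time: 11.15
ee_pos: [0.581, -0.0711, 0.0793]
eef_rot: [0.156, 0.988, -0.0, -0.001]
ft_force: [1.0, 0.6, 0.2]
width: 0.0872
```

Request:
step_arm(increments=[[[0,0,0],[0,0,0]],[[0,0,0],[0,0,0]],[[0,0,0],[0,0,0]],[[0,0,0],[0,0,0]],[[0,0,0],[0,0,0]]], hand=1, grip_force=20)

```text
time: 11.65
ee_pos: [0.581, -0.0711, 0.0793]
eef_rot: [0.156, 0.988, -0.0, -0.001]
ft_force: [0.1, -0.4, -1.6]
width: 0.0556
```

```bash
python3 go.py .5817 -.072 .20 71.9; python3 look.py p8 .08
python3 - <<'E'
from ov import *
b=cv2.imread("pics/p8raw.png")
th=np.radians(-62.8);d=np.array([np.cos(th),np.sin(th)]);e=np.array([-d[1],d[0]]);C=[]
for q in(-.008,.008): C.append((np.array([[*(np.array([.5815,-.072])+d*.0269+e*q),h] for h in(.12,.05)]),(255,0,0)))
cv2.imwrite("pics/p8s.png",np.hstack([draw("scene",b,310,240,60,90,6.5,[],0),draw("scene",b,310,240,60,90,6.5,C,0)]))
E
```

```text
t 11.65 shift [-0.0006, -0.0007, -0.1207] turn [-0.0004, -0.0024, 0.0017] F [ 0.1 -0.4 -1.6] w 0.0556 q [ 0.64  0.48 -0.75  1.7   0.36  1.11  1.04] pos [ 0.581  -0.0711  0.0793]
```

View pics/p8s.png

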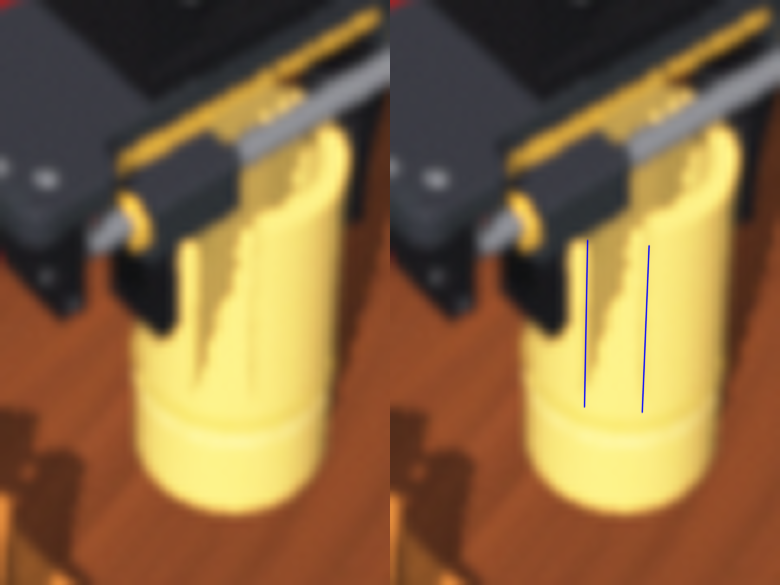

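The tube is regrasped high: the TCP is 79 mm above its underside and the slot yaw is the tool yaw −137°. I'll lift and return to the jig with a 13 mm stand-off.

Request:
step_arm(increments=[[[0,0,-0.02],[0,0,0]],[[0,0,-0.06],[0,0,0]],[[0,0,-0.1],[0,0,0]],[[0,0,-0.13],[0,0,0]]])

```text
time: 12.15
ee_pos: [0.5816, -0.0709, 0.2117]
eef_rot: [0.156, 0.988, 0.0, -0.0]
ft_force: [0.5, -0.1, -0.7]
width: 0.0553
```

```bash
python3 go.py .5439 -.2145 .2 31
```

```text
t 12.15 shift [-0.0085, -0.1482, 0.0117] turn [-0.0004, -0.0008, 0.7157] F [ 0.5 -0.1 -0.7] w 0.0553 q [ 0.68  0.35 -0.8   1.55  0.26  1.35  1.12] pos [ 0.5816 -0.0709  0.2117]
```

Request:
step_arm(increments=[[[-0.002,-0.03,0],[0,0,0.14]],[[-0.004,-0.06,0],[0,0,0.28]],[[-0.006,-0.09,0],[0,0,0.42]],[[-0.008,-0.12,0],[0,0,0.56]],[[-0.0085,-0.148,0.005],[0,0,0.715]]])

```text
time: 12.65
ee_pos: [0.5437, -0.2158, 0.207]
eef_rot: [0.493, 0.87, -0.0, 0.0]
ft_force: [0.8, -0.6, -1.3]
width: 0.0557
```

```bash
python3 go.py .5439 -.2145 .17 31
```

```text
t 12.65 shift [0.0011, 0.0009, 0.037] turn [-0.0004, 0.0002, -0.0006] F [ 0.8 -0.6 -1.3] w 0.0557 q [ 0.81  0.32 -0.63  1.57  0.19  1.32  0.7 ] pos [ 0.5437 -0.2158  0.207 ]
```

Request:
step_arm(increments=[[[0.001,0,0.02],[0,0,0]],[[0.001,0,0.04],[0,0,0]],[[0.001,0,0.052],[0,0,0]],[[0.001,0,0.052],[0,0,0]]])

```text
time: 13.05
ee_pos: [0.5421, -0.2145, 0.1533]
eef_rot: [0.492, 0.87, -0.0, -0.002]
ft_force: [-0.6, -0.5, -1.4]
width: 0.0555
```

```bash
python3 go.py .5439 -.2145 .12 31; python3 look.py p9 .0793
python3 - <<'E'
from ov import *
a=cv2.imread("pics/p9topraw.png"); p=[.5474,-.2020,-.2755]
V=[(jx(p,[[39.6,0,65],[0,39.6,65],[-39.6,0,65]]),(255,0,255)),(circ(.5439,-.2145,.075,.028),(0,255,0))]
cv2.imwrite("pics/p9t.png",draw("top",a,365,190,80,60,10,V,0))
E
```

```text
t 13.05 shift [-0.001, 0.0016, 0.0333] turn [-0.0022, -0.0025, -0.0] F [-0.6 -0.5 -1.4] w 0.0555 q [ 0.8   0.36 -0.62  1.64  0.22  1.22  0.68] pos [ 0.5421 -0.2145  0.1533]
```

View pics/p9.png

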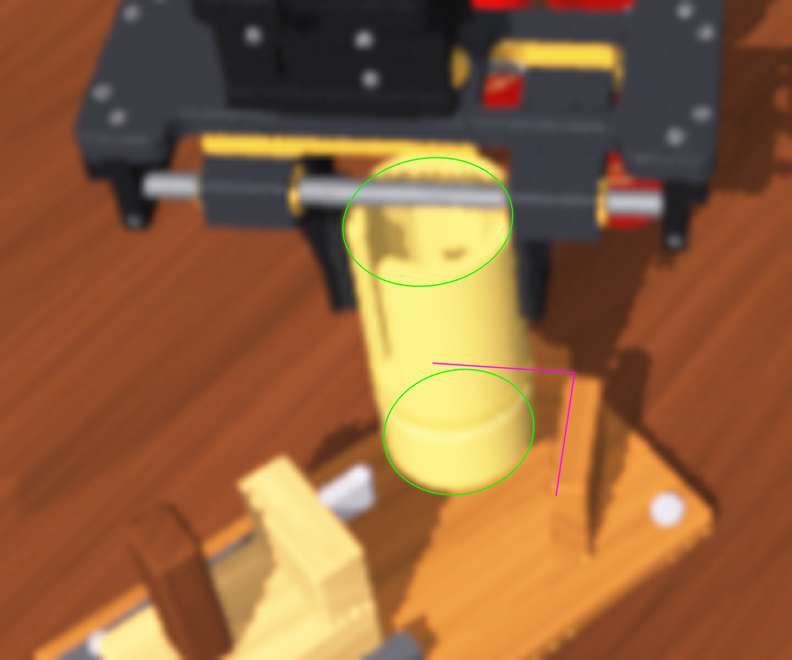

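View pics/p9t.png

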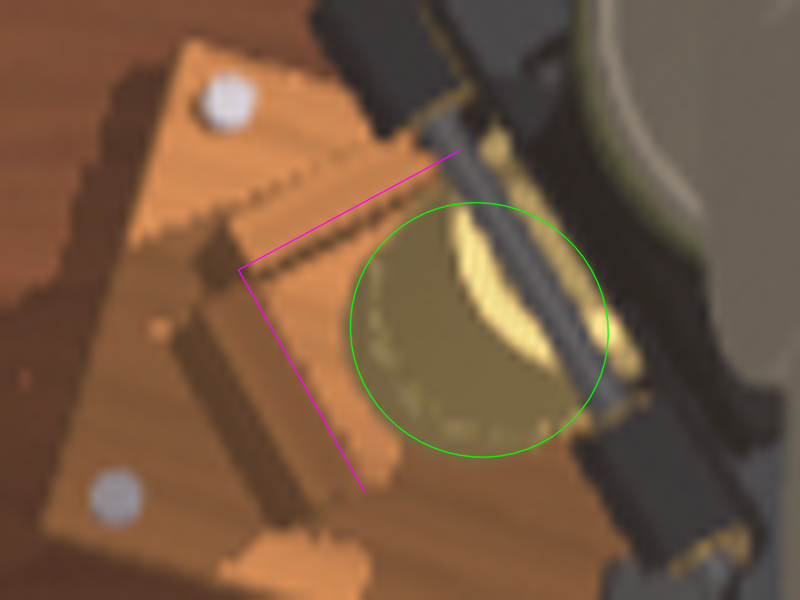

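Request:
step_arm(increments=[[[-0.001,0.001,0.012],[-0.002,-0.002,0]],[[-0.001,0.001,0.024],[-0.002,-0.002,0]],[[-0.001,0.001,0.03],[-0.002,-0.002,0]],[[-0.001,0.001,0.03],[-0.002,-0.002,0]]])

```text
time: 13.55
ee_pos: [0.5441, -0.2149, 0.1241]
eef_rot: [0.492, 0.87, 0.0, 0.0]
ft_force: [1.1, -0.8, -1.9]
width: 0.0553
```

```bash
python3 go.py .5439 -.2145 .10 31
```

```text
t 13.55 shift [0.0004, 0.0, 0.0241] turn [0.0007, 0.0004, 0.0001] F [ 1.1 -0.8 -1.9] w 0.0553 q [ 0.8   0.38 -0.61  1.67  0.24  1.17  0.67] pos [ 0.5441 -0.2149  0.1241]
```

Free at bottom ≈ 45 mm, which is below the V tops. I'll keep going.

Request:
step_arm(increments=[[[0,0,0.008],[0,0,0]],[[0,0,0.016],[0,0,0]],[[0,0,0.022],[0,0,0]],[[0,0,0.024],[0,0,0]],[[0,0,0.024],[0,0,0]]])

```text
time: 14.05
ee_pos: [0.5439, -0.2148, 0.0998]
eef_rot: [0.492, 0.87, 0.0, 0.0]
ft_force: [-0.1, 0.1, -1.7]
width: 0.0554
```

Request:
step_arm(increments=[[[0,0,0.001],[0,0,0]],[[0,0,0.003],[0,0,0]],[[0,0,0.003],[0,0,0]]])

```text
time: 14.35
ee_pos: [0.5439, -0.2148, 0.0967]
eef_rot: [0.492, 0.87, 0.0, 0.0]
ft_force: [-0.9, 0.4, -1.5]
width: 0.0557
```

```bash
python3 go.py .5465 -.205 .0953 31
```

```text
t 14.35 shift [0.0071, 0.0073, 0.0014] turn [0.0003, -0.0001, 0.0001] F [-0.9  0.4 -1.5] w 0.0557 q [ 0.79  0.41 -0.6   1.69  0.26  1.12  0.65] pos [ 0.5439 -0.2148  0.0967]
```

Request:
step_arm(increments=[[[0.002,0.002,0],[0,0,0]],[[0.0035,0.0037,0],[0,0,0]],[[0.005,0.0053,0],[0,0,0]],[[0.0055,0.0058,0],[0,0,0]],[[0.0055,0.0058,0],[0,0,0]]])

```text
time: 14.85
ee_pos: [0.5461, -0.207, 0.0967]
eef_rot: [0.492, 0.87, 0.0, 0.0]
ft_force: [0.8, -0.2, -1.4]
width: 0.0557
```

```bash
python3 go.py .5474 -.202 .0953 31
```

```text
t 14.85 shift [0.0036, 0.0037, 0.0014] turn [0.0004, 0.0001, 0.0003] F [ 0.8 -0.2 -1.4] w 0.0557 q [ 0.78  0.41 -0.61  1.69  0.26  1.12  0.64] pos [ 0.5461 -0.207   0.0967]
```

Request:
step_arm(increments=[[[0.0007,0.0007,0],[0,0,0]],[[0.0014,0.0014,0],[0,0,0]],[[0.0014,0.0014,0],[0,0,0]]])

```text
time: 15.15
ee_pos: [0.5461, -0.2066, 0.0968]
eef_rot: [0.493, 0.87, -0.001, 0.0]
ft_force: [-2.4, -4.6, -0.6]
width: 0.0557
```

Request:
step_arm(increments=[[[0.0007,0.0007,0],[0,0,0]],[[0.0014,0.0014,0],[0,0,0]],[[0.0014,0.0014,0],[0,0,0]]])

```text
time: 15.45
ee_pos: [0.5461, -0.2064, 0.0968]
eef_rot: [0.493, 0.87, -0.002, 0.001]
ft_force: [-1.6, -6.3, -0.3]
width: 0.0559
```

Force points along jig −y, so both boards are touched and the tube is in the crook. Lowering the last ~2 mm.

Request:
step_arm(increments=[[[-0.0004,-0.0004,0.001],[0.002,0,0]],[[-0.0004,-0.0004,0.002],[0.002,0,0]],[[-0.0004,-0.0004,0.002],[0.002,0,0]]])

```text
time: 15.75
ee_pos: [0.5462, -0.2067, 0.0948]
eef_rot: [0.493, 0.87, -0.003, 0.0]
ft_force: [0.8, -1.7, -1.6]
width: 0.0555
```

Request:
step_arm(increments=[[[0,0,0.001],[0,0,0]],[[0,0,0.001],[0,0,0]],[[0,0,0.001],[0,0,0]]])

```text
time: 16.05
ee_pos: [0.5464, -0.2068, 0.0944]
eef_rot: [0.493, 0.87, -0.003, 0.0]
ft_force: [-3.1, -1.1, 5.8]
width: 0.0552
```

On the base as predicted (TCP z 0.0944, 6 N). Looking before release, then opening.

```bash
python3 look.py pa .0793
```

```text
(no output)
```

View pics/pa.png

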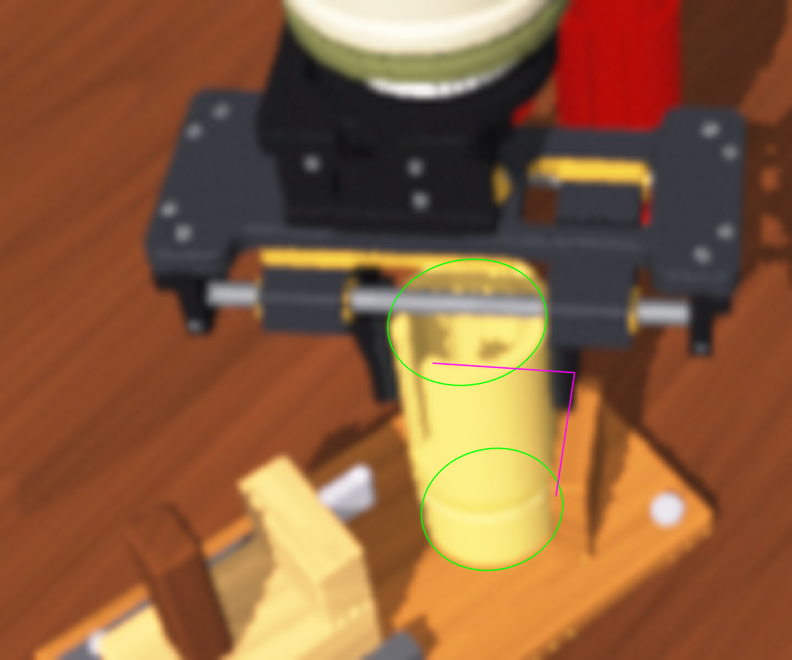

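Request:
step_arm(increments=[[[0,0,0],[0,0,0]],[[0,0,0],[0,0,0]],[[0,0,0],[0,0,0]],[[0,0,0],[0,0,0]],[[0,0,0],[0,0,0]]], hand=-1)

```text
time: 16.65
ee_pos: [0.5464, -0.2066, 0.0943]
eef_rot: [0.493, 0.87, -0.003, 0.0]
ft_force: [-1.0, 0.1, 0.3]
width: 0.0841
```

Request:
step_arm(increments=[[[0,0,-0.015],[0,0,0]],[[0,0,-0.04],[0,0,0]],[[0,0,-0.08],[0,0,0]],[[0,0,-0.12],[0,0,0]],[[0,0,-0.13],[0,0,0]]])

```text
time: 17.15
ee_pos: [0.5486, -0.206, 0.2303]
eef_rot: [0.493, 0.87, -0.002, 0.004]
ft_force: [0.9, -0.5, 0.2]
width: 0.0869
```

```bash
python3 go.py .5124 -.326 .2 -15.8; python3 look.py pb .0793
python3 - <<'E'
from ov import *
b=cv2.imread("pics/pbraw.png");p=[.5468,-.2045,-.2755];g=(0,255,0);t=8
C=[(circ(p[0],p[1],.135,.028),g),(circ(p[0],p[1],.015,.028),g)]
for t,c in((8,g),):
  C.append((jx(p,[[12,-137+t+9,122],[12,-137+t-9,122],[-12,-137+t-9,122],[-12,-137+t+9,122],[12,-137+t+9,122]]),(255,0,255)))
cv2.imwrite("pics/pb1.png",draw("scene",b,185,260,150,130,5,C,0))
cv2.imwrite("pics/pb2.png",draw("top",cv2.imread("pics/pbtopraw.png"),365,180,120,90,6.5,C,0))
E
```

```text
t 17.15 shift [-0.0841, -0.0927, 0.031] turn [0.0039, 0.0082, 0.8154] F [ 0.9 -0.5  0.2] w 0.0869 q [ 0.8   0.3  -0.63  1.54  0.19  1.36  0.69] pos [ 0.5486 -0.206   0.2303]
```

View pics/pb1.png

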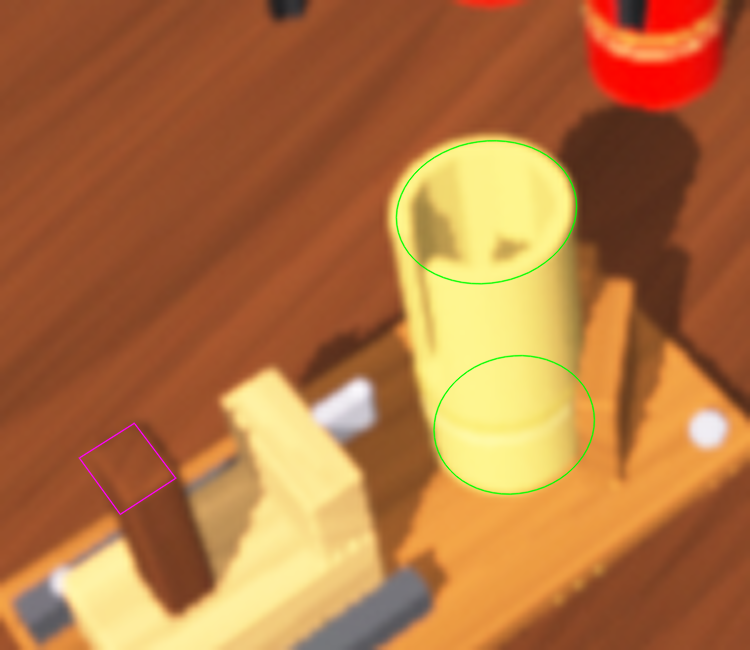

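View pics/pb2.png

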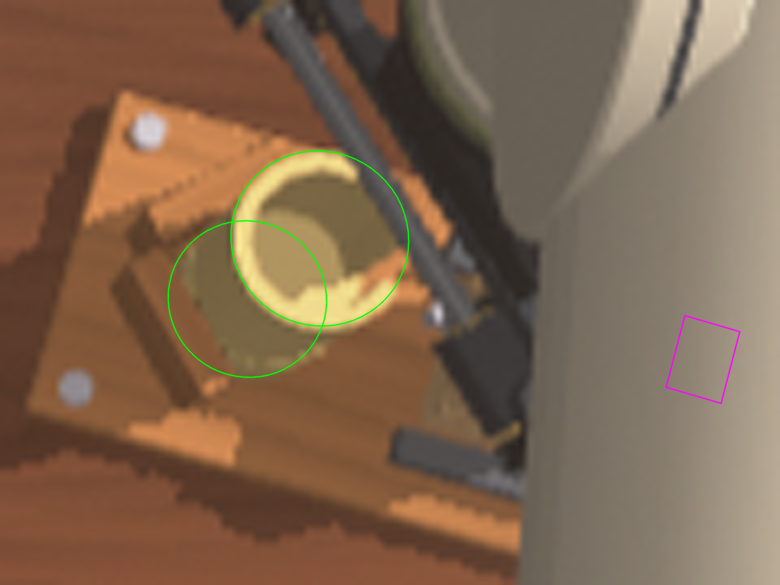

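The tube stands in the crook with its slot toward the tongue (top view: the lower slot edge at crop (395,290) matches). Next is the handle.

Request:
step_arm(increments=[[[-0.02,-0.022,0],[0.001,0.002,0.14]],[[-0.04,-0.044,0],[0.002,0.004,0.29]],[[-0.06,-0.066,0],[0.003,0.006,0.43]],[[-0.08,-0.09,0],[0.004,0.008,0.57]],[[-0.085,-0.094,0.02],[0.004,0.008,0.71]]])

```text
time: 17.75
ee_pos: [0.509, -0.3321, 0.2081]
eef_rot: [0.768, 0.64, -0.002, -0.0]
ft_force: [0.8, -0.2, 0.1]
width: 0.0871
```

```bash
python3 go.py .5117 -.3286 .16 -15.8
```

```text
t 17.75 shift [0.0041, 0.0021, 0.048] turn [-0.0025, 0.0026, 0.0939] F [ 0.8 -0.2  0.1] w 0.0871 q [ 0.87  0.34 -0.46  1.51  0.16  1.33  0.21] pos [ 0.509  -0.3321  0.2081]
```

Request:
step_arm(increments=[[[0.004,0.002,0.02],[-0.002,0.002,0.094]],[[0.004,0.002,0.04],[-0.002,0.002,0.094]],[[0.004,0.002,0.048],[-0.002,0.002,0.094]],[[0.004,0.002,0.048],[-0.002,0.002,0.094]]])

```text
time: 18.15
ee_pos: [0.5105, -0.328, 0.1581]
eef_rot: [0.797, 0.603, -0.001, -0.002]
ft_force: [0.3, 0.4, 0.5]
width: 0.0872
```

```bash
python3 go.py .5117 -.3286 .085 -15.8; python3 look.py pc .0793
python3 - <<'E'
from ov import *
b=cv2.imread("pics/pcraw.png");cv2.imwrite("pics/pc1.png",draw("scene",b,175,240,160,130,5,[],0))
cv2.imwrite("pics/pc2.png",draw("top",cv2.imread("pics/pctopraw.png"),365,180,120,90,6.5,[],0))
E
```

```text
t 18.15 shift [-0.0003, 0.0015, 0.0731] turn [-0.0038, -0.0005, 0.0006] F [0.3 0.4 0.5] w 0.0872 q [ 0.85  0.37 -0.45  1.57  0.17  1.24  0.1 ] pos [ 0.5105 -0.328   0.1581]
```

View pics/pc1.png

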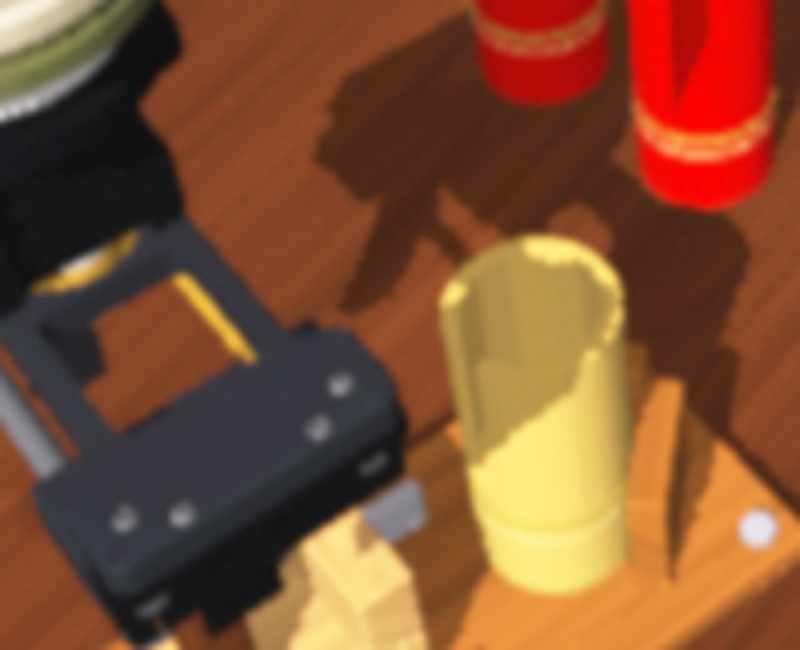

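View pics/pc2.png

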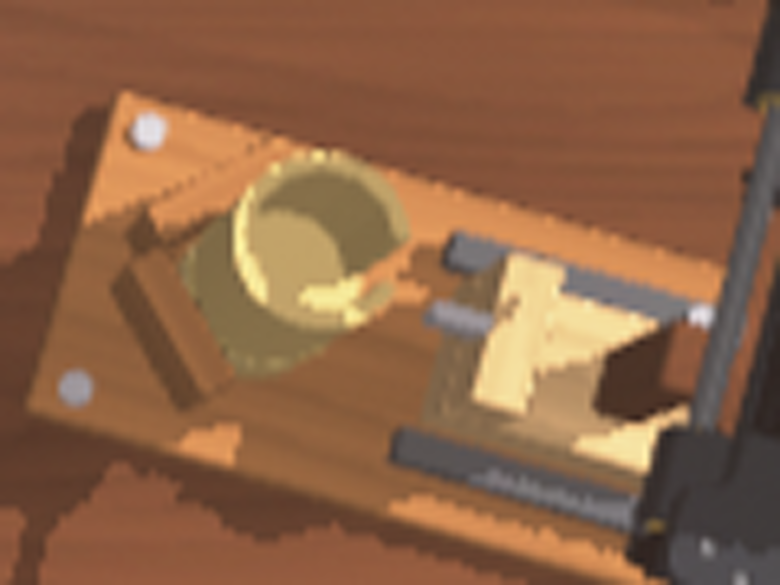

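Run:
```python
from ov import *
c=back("top",cr([321,240],365,180,6.5),.135); s=back("top",cr([400,260],365,180,6.5),.135)
t=back("top",cr([[430,312],[488,322]],365,180,6.5),.086)
print(c,s,t)
y=np.array([.272,.962]);x=np.array([.962,-.272])
for q in (c[0],s[0],*t): print("jig x,y rel tube mm",np.round(1e3*np.array([(q[:2]-c[0,:2])@x,(q[:2]-c[0,:2])@y]),1))
```

```text
[[ 0.54606797 -0.20501915  0.135     ]] [[ 0.54000974 -0.22981782  0.135     ]] [[ 0.53141129 -0.25130986  0.086     ]
 [ 0.5283263  -0.27039873  0.086     ]]
jig x,y rel tube mm [0. 0.]
jig x,y rel tube mm [  0.9 -25.5]
jig x,y rel tube mm [ -1.5 -48.5]
jig x,y rel tube mm [  0.7 -67.7]
```

Slot and tongue line up within about 2 mm (clearance ±5 mm). Descending over the handle.

Request:
step_arm(increments=[[[0,0.001,0.015],[-0.004,0,0]],[[0,0.0015,0.03],[-0.004,0,0]],[[0,0.0015,0.045],[-0.004,0,0]],[[0,0.0015,0.06],[-0.004,0,0]],[[0,0.0015,0.07],[-0.004,0,0]]])

```text
time: 18.75
ee_pos: [0.5126, -0.3288, 0.0886]
eef_rot: [0.797, 0.603, 0.001, 0.001]
ft_force: [-1.2, 0.6, -0.4]
width: 0.0868
```

```bash
python3 go.py .5117 -.3286 .086 -15.8; python3 look.py pd .0793
python3 - <<'E'
from ov import *
b=cv2.imread("pics/pdraw.png");cv2.imwrite("pics/pd1.png",draw("scene",b,165,290,130,110,6,[],0))
E
```

```text
t 18.75 shift [-0.0001, -0.0009, 0.0026] turn [0.0021, 0.0001, 0.0005] F [-1.2  0.6 -0.4] w 0.0868 q [ 0.84  0.44 -0.44  1.64  0.2   1.1   0.08] pos [ 0.5126 -0.3288  0.0886]
```

View pics/pd1.png

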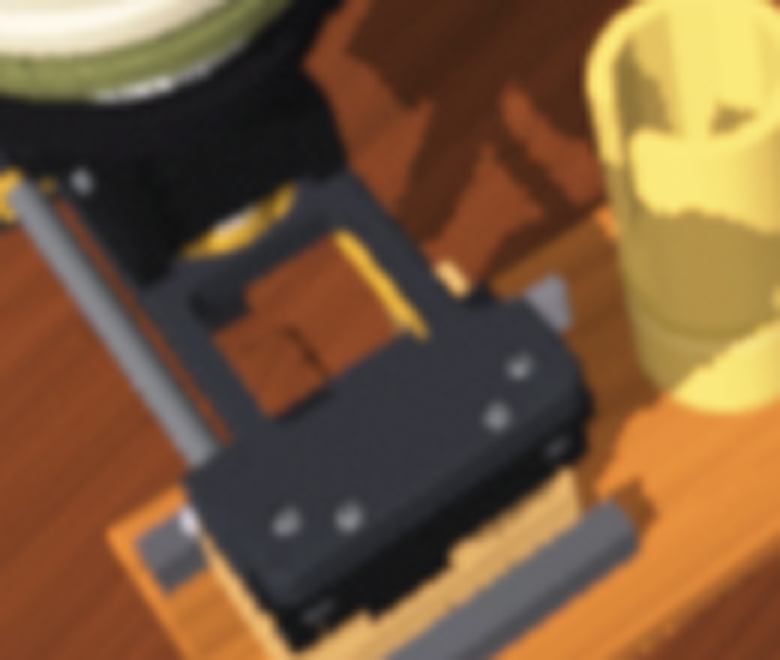

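Request:
step_arm(increments=[[[0,-0.001,0.002],[0,0,0]],[[0,-0.001,0.002],[0,0,0]],[[0,-0.001,0.002],[0,0,0]],[[0,-0.001,0.002],[0,0,0]],[[0,-0.001,0.002],[0,0,0]]], hand=1, grip_force=15)

```text
time: 19.35
ee_pos: [0.5115, -0.3284, 0.0869]
eef_rot: [0.797, 0.603, 0.001, 0.001]
ft_force: [0.1, -0.4, 0.5]
width: 0.0549
```

Request:
step_arm(increments=[[[0,0,0],[0,0,0]],[[0,0,0],[0,0,0]],[[0,0,0],[0,0,0]],[[0,0,0],[0,0,0]]])

```text
time: 19.75
ee_pos: [0.5113, -0.3283, 0.0868]
eef_rot: [0.797, 0.603, 0.0, 0.0]
ft_force: [-3.0, 1.1, 3.6]
width: 0.024
```

Run:
```python
from bench import r
from scipy.spatial.transform import Rotation as R
import numpy as np
s=r.read_state();T=R.from_quat(s["eef_rot"]);print(s["width"],s["ee_pos"],s["ft_force"],T.inv().apply([.272,.962,0]))
```

```text
0.024048677774328724 [ 0.51129821 -0.32829786  0.0868163 ] [-2.96824142  1.06341373  3.57602758] [9.99713911e-01 2.67831680e-04 1.56156522e-04]
```

Handle gripped (24 mm wide), and tool x lies along jig +y. Sliding in small steps and watching the force.

Request:
step_arm(increments=[[[0.004,0,0],[0,0,0]],[[0.008,0,0],[0,0,0]],[[0.012,0,0],[0,0,0]],[[0.016,0,0],[0,0,0]],[[0.018,0,0],[0,0,0]]])

```text
time: 20.25
ee_pos: [0.5164, -0.3104, 0.0868]
eef_rot: [0.797, 0.604, 0.0, 0.0]
ft_force: [-0.2, -2.7, -0.1]
width: 0.0236
```

```bash
python3 look.py pe .0793
python3 - <<'E'
from ov import *
b=cv2.imread("pics/peraw.png");u=draw("scene",b,215,250,90,120,5,[],0)
v=draw("top",cv2.imread("pics/petopraw.png"),375,190,70,60,5,[],0)
o=np.zeros((600,800,3),np.uint8);o[:,:450]=u;o[:300,450:]=v;cv2.imwrite("pics/pe1.png",o)
E
```

```text
(no output)
```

View pics/pe1.png

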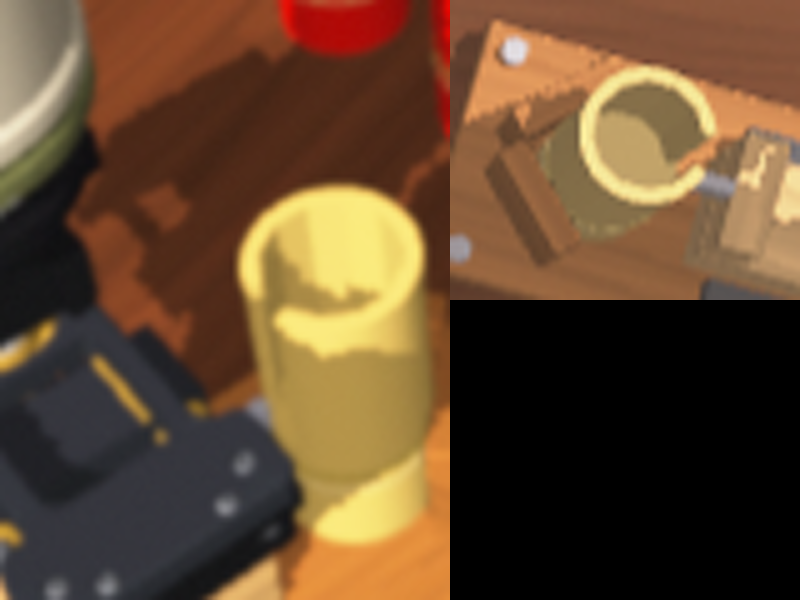

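The tongue is just at the slot with only sliding friction (2.7 N). Continuing slowly.

Request:
step_arm(increments=[[[0.002,0,0],[0,0,0]],[[0.005,0,0],[0,0,0]],[[0.008,0,0],[0,0,0]],[[0.01,0,0],[0,0,0]],[[0.01,0,0],[0,0,0]]])

```text
time: 20.85
ee_pos: [0.5194, -0.2999, 0.0869]
eef_rot: [0.797, 0.604, 0.001, 0.0]
ft_force: [0.5, -1.3, 0.2]
width: 0.0234
```

Request:
step_arm(increments=[[[0.003,0,0],[0,0,0]],[[0.006,0,0],[0,0,0]],[[0.008,0,0],[0,0,0]],[[0.008,0,0],[0,0,0]]])

```text
time: 21.25
ee_pos: [0.5218, -0.2916, 0.0868]
eef_rot: [0.797, 0.604, 0.001, -0.0]
ft_force: [0.6, -1.7, -0.3]
width: 0.0239
```

Request:
step_arm(increments=[[[0.001,0,0],[0,0,0]],[[0.002,0,0],[0,0,0]],[[0.003,0,0],[0,0,0]],[[0.003,0,0],[0,0,0]]])

```text
time: 21.65
ee_pos: [0.5217, -0.2915, 0.0869]
eef_rot: [0.798, 0.603, -0.0, 0.001]
ft_force: [-1.3, -11.2, -2.2]
width: 0.0237
```

Request:
step_arm(increments=[[[0.001,0,0],[0,0,0]],[[0.002,0,0],[0,0,0]],[[0.002,0,0],[0,0,0]]])

```text
time: 21.95
ee_pos: [0.5217, -0.2916, 0.0869]
eef_rot: [0.798, 0.603, -0.001, 0.002]
ft_force: [0.6, -8.9, -2.0]
width: 0.0239
```

```bash
python3 look.py pf .0793
python3 - <<'E'
from ov import *
b=cv2.imread("pics/pfraw.png");u=draw("scene",b,215,250,90,120,5,[],0)
v=draw("top",cv2.imread("pics/pftopraw.png"),375,190,70,60,5,[],0)
o=np.zeros((600,800,3),np.uint8);o[:,:450]=u;o[:300,450:]=v;cv2.imwrite("pics/pf1.png",o)
E
```

```text
(no output)
```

View pics/pf1.png

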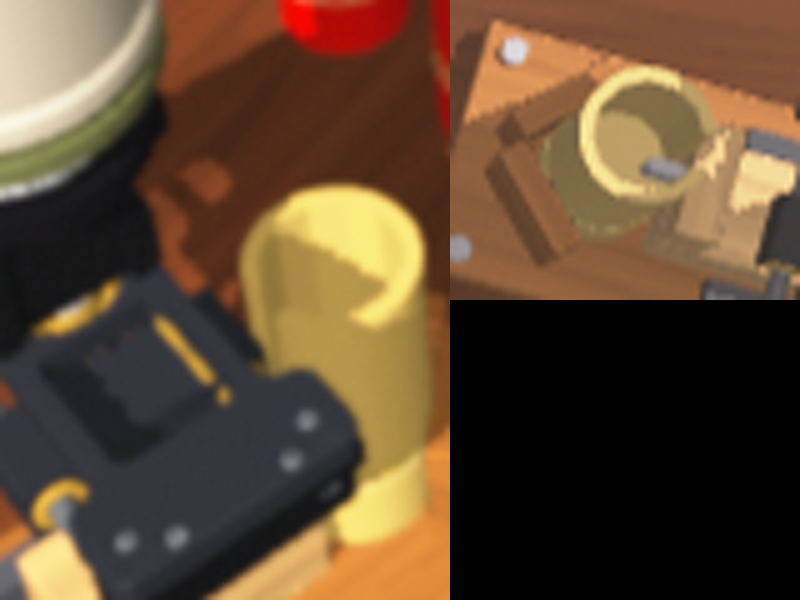

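There's a firm stop after 38 mm of travel (11 N, tube not moved). I'll relax, measure, then open.

Request:
step_arm(increments=[[[0,0,0],[0,0,0]],[[0,0,0],[0,0,0]]])

```text
time: 22.25
ee_pos: [0.5217, -0.2917, 0.0869]
eef_rot: [0.798, 0.603, -0.001, 0.002]
ft_force: [0.2, -3.8, -1.5]
width: 0.0234
```

Run:
```python
from ov import *
v=cv2.imread("pics/pftopraw.png");cv2.imwrite("pics/pf2.png",draw("top",v,385,195,70,52,11,[],0))
```

```text
(no output)
```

View pics/pf2.png

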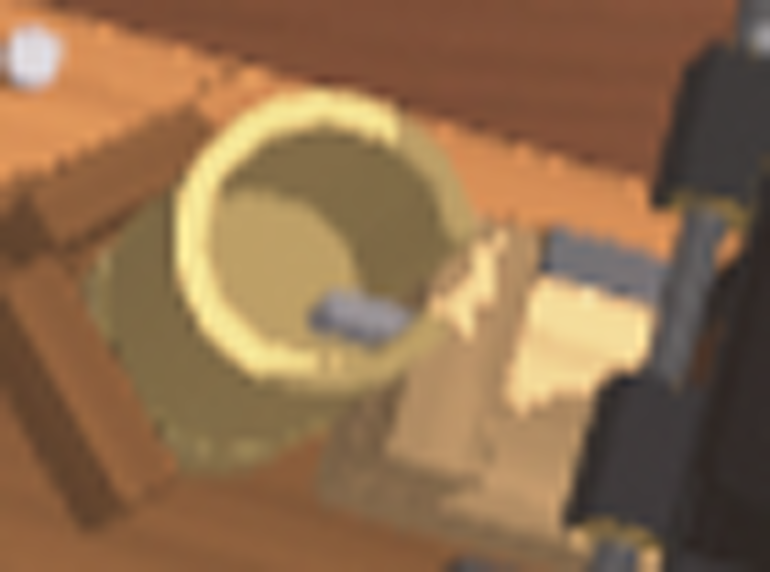

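Run:
```python
from ov import *
c=back("top",cr([325,242],385,195,11),.135)[0]; t=back("top",cr([[322,308]],385,195,11),.086)[0]
y=np.array([.272,.962]);x=np.array([.962,-.272])
print(c,t,1e3*(t-c)[:2]@y,1e3*(t-c)[:2]@x)
sh=back("top",cr([[397,455],[455,295]],385,195,11),.086);print([(q-c)[:2]@y for q in sh])
```

```text
[ 0.54597704 -0.20528302  0.135     ] [ 0.54186772 -0.21514078  0.086     ] -10.600900202567718 -1.2718524323412295
[np.float64(-0.032165846542878004), np.float64(-0.034833136223840926)]
```

Request:
step_arm(increments=[[[0,0,0],[0,0,0]],[[0,0,0],[0,0,0]],[[0,0,0],[0,0,0]],[[0,0,0],[0,0,0]],[[0,0,0],[0,0,0]]], hand=-1)

```text
time: 22.75
ee_pos: [0.5217, -0.2914, 0.0868]
eef_rot: [0.798, 0.603, -0.001, 0.002]
ft_force: [0.8, -0.3, -0.1]
width: 0.0561
```

Request:
step_arm(increments=[[[0,0,0],[0,0,0]],[[0,0,-0.01],[0,0,0]],[[0,0,-0.03],[0,0,0]],[[0,0,-0.06],[0,0,0]],[[0,0,-0.09],[0,0,0]]])

```text
time: 23.25
ee_pos: [0.5216, -0.2909, 0.1785]
eef_rot: [0.798, 0.603, -0.001, 0.002]
ft_force: [-0.1, 0.4, -0.1]
width: 0.0862
```

Request:
step_arm(increments=[[[-0.02,0,-0.04],[0,0,0]],[[-0.06,0,-0.06],[0,0,0]],[[-0.1,0,-0.06],[0,0,0]],[[-0.14,0,-0.06],[0,0,0]],[[-0.16,0,-0.06],[0,0,0]]])

```text
time: 23.75
ee_pos: [0.4756, -0.4485, 0.2396]
eef_rot: [0.799, 0.601, -0.002, 0.002]
ft_force: [-0.5, -0.3, -0.3]
width: 0.087
```

```bash
python3 look.py pg .0793
python3 - <<'E'
from ov import *
b=cv2.imread("pics/pgraw.png");u=draw("scene",b,185,270,160,125,5,[],0);cv2.imwrite("pics/pg1.png",u)
v=draw("top",cv2.imread("pics/pgtopraw.png"),365,185,120,90,6.5,[],0);cv2.imwrite("pics/pg2.png",v)
E
```

```text
(no output)
```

View pics/pg1.png

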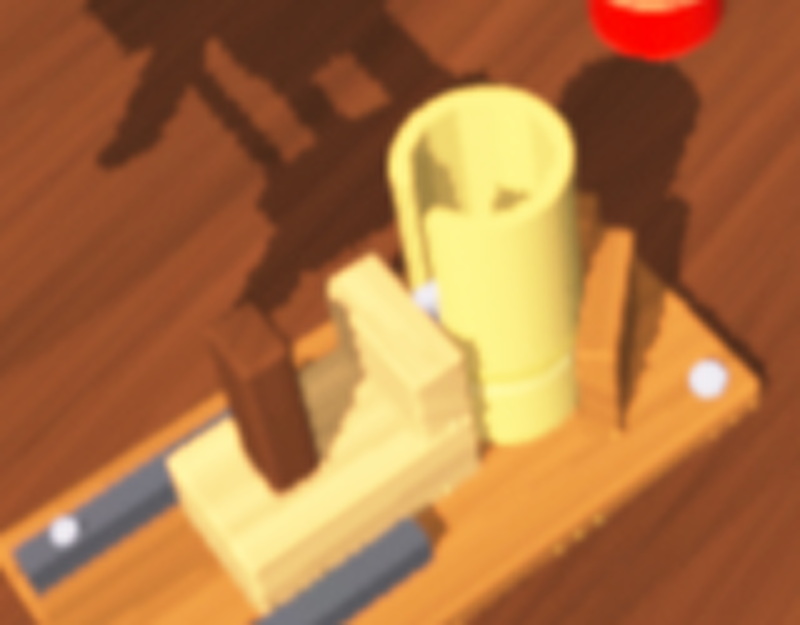

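View pics/pg2.png

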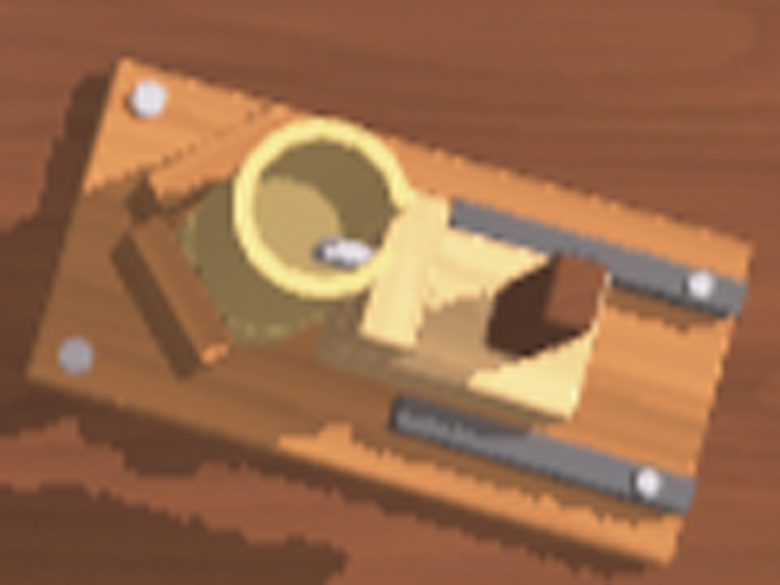

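View pics/pgraw.png

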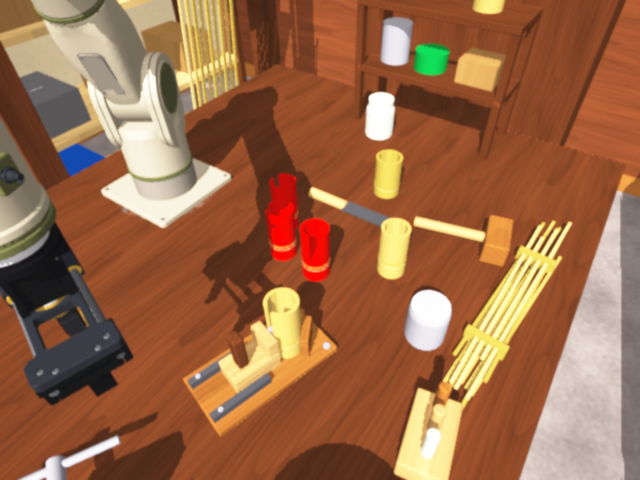

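Run:
```python
from ov import *
f=lambda q,z: back("top",cr(q,365,185,6.5),z)
k=f([[125,58],[28,376],[750,243],[672,563]],.015)
L=(k[0]+k[1])/2;Rr=(k[2]+k[3])/2;y=(L-Rr)[:2];print("len",np.linalg.norm(y));y/=np.linalg.norm(y)
m=(L+Rr)[:2]/2; seat=m+.0525*y; print("seat",seat,"yaw",np.arctan2(-y[0],y[1]))
x=np.array([y[1],-y[0]])
for n,q,z in(("tube rim",[321,209],.135),("tip",[316,248],.086),("handle",[577,290],.122)):
    d=f([q],z)[0,:2]-seat;print(n,np.round(1e3*d@x,1),np.round(1e3*d@y,1))
```

```text
len 0.23174862541664917
seat [ 0.5465188  -0.20537978] yaw -0.2769105703860207
tube rim -1.0 0.1
tip -2.6 -9.5
handle 0.1 -86.9
```

All agree: tube within 1 mm of the seat, handle at 86.9 mm (home is 87), tip about 10 mm from the axis (home is 11). Handing in.

```bash
python3 -c "
from bench import r
print(r.read_state()['time'],r.close_job())"
```

```text
the job is handed in; nothing more can be done
23.85 None
```

The slotted tube stands in the V stop with its slot facing the tongue. The tongue is fully home through the slot, and I handed the job in at 23.9 s with the gripper clear of everything.

**Mishap:** my first approach to the jig left too little clearance. The tube's underside caught the top of a V board at about 32 N and slid up in the grip. I stood it on free table, gripped it higher, and returned with 13 mm of clearance. I then eased it into the crook, where both boards touched it at about 6 N. It was set down at about 6 N and released.

**Tongue:** it slid in with about 3 N of friction until it met a firm stop at about 11 N. The tube did not move.

**Last checks (top camera):**

| What | Measured | Should be |
|---|---|---|
| Tube axis from seat | about 1 mm | 0 mm |
| Handle from seat axis | 86.9 mm | 87 mm |
| Tongue tip from seat axis | about 10 mm | 11 mm |

- **Uncut tubes:** both still stand where they were.
- **Disagreements:** my first estimate of the seat was about 3.5 mm off from where the tube touched the V. The final check, using the board's ends, agreed with the contact position. The tongue also started about 8–12 mm in by my measurements, not fully drawn back; this did not affect the result.

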